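# Clamp the soldering block

### The arm

A 7-joint arm with a two-finger parallel gripper is mounted at the origin on the work surface. World frame = base frame: x ahead of the robot, y to its left, z up, the work surface at z = 0. Lengths are in mm, angles in rad, forces in N, time in s.
With the tool pointing down it reaches from about 400 to 875 mm from the base axis. Payload 4.4 kg.
Tool frame: the origin (TCP) lies on the centre line of the jaws, within the pads' length; the fingertips stand 25 mm ahead of it and the grasp point (between the pads) lies 6 mm ahead of it (ctrl.finger_overhang is the distance from the TCP to the fingertips, in mm); z points along the fingers, y is the line along which they close (so a half turn about z gives the same grasp; the last joint's range is limited). The gripper opens to 85 mm and grips with 20 to 120 N. Pads are 22 mm wide; open, the fingers measure 114 mm over their backs; the gripper's body (76 mm by 85 mm) begins 54 mm behind the grasp point. The pads swing forward as they close: fully open they stand 13 mm farther back than shut.
Start: joints at [-0.066, 0.628, 0.038, 1.517, -0.027, 0.996, -0.02], TCP at [650.014, 0.027, 226.813] pointing down, gripper open.
Joint ranges: [-3.06, 3.06], [-0.37, 2.12], [-1.25, 1.32], [0.18, 2.47], [-1.1, 4.24], [0.23, 1.98], [-2.94, 2.94]. Speed limits (rad/s): [2.57, 2.57, 3.14, 3.14, 3.14, 3.14, 3.14].

### API

Orientations are given as [roll, pitch, yaw] about the fixed x, y, z axes, in that order (R = Rz(yaw) Ry(pitch) Rx(roll)).
In Python, from cell import ctrl gives the robot as it stands. The module is installed in compiled form; this text tells all that it offers.
- The arm moves only by the tool play_rows, never from a script. Its argument "targets" is a list of rows, each a list of 5 numbers: the closure, from 0 (fully open) to 1 (shut), then the shift along the tool's x, y, z in cm, then the turn about the tool's z in degrees. In form: [[gripper, dx, dy, dz, spin], ...]. A call has 1 to 10 rows; each row is the pose to reach, as a shift and turn from the pose commanded when the call began, along the tool's axes at that moment; what a row does not reach only later rows make up. A row lasts 1/10 s, in which the tool goes at most 50 mm and 8.59 degrees, less where a joint would pass 70% of its speed; a pose out of reach is approached as far as the arm can. A call with a gripper value outside its range is refused whole. The fingers move at their own pace and stop on an object; the grip force is fixed at half the most. Time passes only in rows, so rows that repeat a pose let the fingers close. It gives the time, the measured TCP pose, the force, the opening and the grip force at its end, in the units of the state.
- ctrl.read_state(): the state, without advancing time (a new reading comes with each control period).
- ctrl.get_image(name): name is "scene" or "side" or "wrist"; returns (picture, depth): 400x640x3 uint8, red, green, blue; 400x640 float32, mm along the optical axis (not along the pixel's ray), 0 where there is no reading.
- ctrl.calibration(name): a dict with "vfov" (degrees; the focal length in pixels is half the picture's height over the tangent of half this angle, whatever the lens; pixels are square), "cx", "cy" (the principal point, pixels), "extrinsics" (4x4, takes a point from camera to world coordinates); the wrist camera has in their place "mount" (4x4, takes a point from camera to tool coordinates, whose origin is the TCP and whose axes are the flange's). Camera axes: x right, y down, z forward; pixel columns grow to the right and rows downward; lengths in mm; the calibration is good to about 2 mm. A picture is of the moment at which its call begins: read the wrist's pose just before it. calibration takes no time and is no camera call.
- ctrl.finish_job(): hands the job in; it is judged then, once.
Trained networks look in the newest picture that a camera, given by its name, has taken for a name from the list of things; names that differ only in an ending like _2 or _b are one class to them, and where a whole thing is asked for, a point or a joint stands for the part that bears it (a point fixed in the world has none). Each returns a list of dicts, best first, with "confidence" (0 to 1); they miss things now and then, are a little off and sometimes report something else, mostly with a low value. They report only what shows in the picture. A call takes as long as a camera call. They do not tell look-alikes from the thing itself.
- ctrl.search_frame(camera, name): "bbox" ([left, top, right, bottom] in pixels, round what is visible of it).
- ctrl.trace(camera, name): "pixels" (400x640 bool, what is visible of it) and "bbox" ([left, top, right, bottom] in pixels, round what is visible of it).
The state is a dict: "clock": time; "qpos": joint angles; "qd": joint speeds; "tau": joint torques, N m; "eef_pos": TCP position; "tool_rot": TCP orientation; "force": force on the tool from outside, world axes, zero at the start; "torque": the same for the moment, N m; "width": finger opening in mm; "gripper_force": force on a finger pad.
Only numpy, scipy, OpenCV 4.12 (cv2) and the standard library are available. Lean on these libraries where they do the work, as an engineer would, in place of code of your own. Each camera call takes 0.05 s, during which the arm holds its last target. There are 200 camera calls.

### The job

The soldering block lies in one of the three bays of its holder, and all three clips are slack and swung clear. Push the clip that faces the block round until it lies square over the block's end, then take the flat screwdriver from the tool block and tighten that clip's slotted screw clockwise firmly up to its stop, and stand the driver back in the tool block. Leave the other two clips and their screws, the block, the ring, the flux dish, the solder pick and the third hand as they are.

Things in the scene. Friction and masses are not known exactly. Their poses are not given: they have to be found in the camera images.
- holder: Holder fixed to the bench: base plate 210 x 300 mm (its top 8 mm above the bench) with three bays side by side, 95 mm apart, and on the robot's side a dark steel rail (top 28.5 mm above the bench) that carries one swing clip in front of each bay. Origin: middle of the underside; x from the rail across the bays (away from the robot), y along the rail to the left, z up. The pivots are at x = -90 mm.
- solder_block_mid (a point): Middle of the soldering block: scorched light grey ceramic, 140 (x) x 70 (y) x 20 mm high, 0.3 kg, lying loose in one of the three bays (which one varies) with its long side along the holder's x; its near end is about 34 mm ahead of the facing clip's pivot, its top 28 mm above the bench.
- pivot_left: Fixed pivot of the left clip (robot's left, +y), on the rail; origin on the pivot's axis at the rail's top, 28.5 mm above the bench; x towards the bay, square to the rail, y along the rail to the left, z up. The clip lies square over a block in its bay when its curl is straight ahead of its pivot along this x.
- curl_left (a point): Middle of the left clip's curled tip: steel roll 12 mm in diameter, 16 mm long (across the clip, flat ends), 44 mm from the pivot, 1.5 to 13.5 mm above the rail's top, on a strip 16 x 3 mm whose top is 4.2 mm above the rail's. x points from pivot to tip, z up. The clip swings about its screw with about 1 N at the curl, either way round, without touching the block, and stays where it is left.
- slot_left (a point): Middle of the slot of the left clip's screw, level with the head's top, 39.1 mm above the bench. Steel cheese head 20 mm in diameter on the pivot's axis, standing 6.4 mm above the clip; right across it a slot 3.1 mm wide and 3.2 mm deep. x runs along the slot, z up. The screw does not sink noticeably as it turns, nor does it turn the clip.
- screw_left (a joint): How far the left clip's screw is slackened from its stop, rad: 0 is tight at its stop, positive is slackened (anticlockwise from above). It turns with about 0.06 N m and stops dead at 0; 0.15 N m nips it up firmly. A held blade has some 0.2 to 0.4 rad of play and give before the screw follows.
- pivot_mid: The same for the middle clip's pivot.
- pivot_right: The same for the right (-y) clip's pivot.
- curl_mid (a point): The same for the middle clip's curled tip.
- curl_right (a point): The same for the right (-y) clip's curled tip.
- slot_mid (a point): The same for the middle clip's screw slot.
- slot_right (a point): The same for the right (-y) clip's screw slot.
- screw_mid (a joint): The same for the middle clip's screw.
- screw_right (a joint): The same for the right (-y) clip's screw.
- driver_tip (a point): Middle of the end of the flat driver's blade, 10 mm wide along x, 1.6 mm thick along y; z runs up the driver to the handle. It stands upright in the tool block, blade down. 160 mm long, about 60 g: steel shank 7 mm in diameter, 75 mm long with the blade, then a black six-sided handle 22 mm across flats, 85 mm long.
- driver_handle (a point): Middle of the flat driver's handle, on its axis, 118 mm above the blade's end; same axes as the tip. One pair of the handle's flats faces y and -y (the others lie 60 degrees round from them).
- pick_mid (a point): Solder pick: thin round handle 10 mm in diameter standing in a hole of the tool block, its wire point upward, 160 mm long; this is its middle.
- third_hand_base (a point): Third hand: round weight 64 mm in diameter and 18 mm high on the bench, a post 100 mm high and cross-lock tweezers that reach 107 mm to its x side; middle of the weight.
- tool_block: Wooden tool block, fixed, 120 (x) x 60 (y) x 80 mm high; three square holes 15 mm wide, right through, along x at -40, 0 and +40 mm. The driver hangs by its handle's shoulder on the block's top, its tip then 5 mm above the bench. Driver and pick stand in the two outer holes (which is where varies); the middle one is empty. Origin: middle of the underside.
- ring_blank: Brass ring blank, 23 mm outside, 5 mm high, lying in an empty bay; middle of its underside.
- flux_dish: White ceramic flux dish, 48 mm across, 18 mm high, standing in the other empty bay; middle of its underside.
There are look-alikes about, which are no part of the job. Of the things shaped like the part that bears driver_tip, the black one is meant.

How it is judged:
By the outcome, as a careful person would: the job done as asked, in the order asked, and still so for the second after the job is handed in, with the robot touching nothing.
It also fails if it takes over 67 s, if anything falls off the work surface, if the arm or the gripper's body presses on something with over 40 N, if the wrist force passes 120 N, or if a joint passes its speed limit or range.

## Working session

There is one attempt and no reset: what is moved stays moved. The work goes in short steps, Python scripts to look and compute and a tool call to move; the robot and the scene stay as the last step left them, time stands still between calls to the robot, and variables do not carry over. Pictures are saved under pics/ and viewed, at most 10 in all, crops included, and the job is handed in when it is done.

Besides the shell and the picture viewer there is one more tool, called after "Call:" as name([rows], argument=value, ...), one row to a line, values as JSON. play_rows: Moves the arm, as the interface text tells. Its arguments: {"type":"object","properties":{"targets":{"type":"array"}},"required":["targets"]}

```bash
mkdir -p pics
cat > h.py <<'E'
import numpy as np, cv2
from cell import ctrl
from scipy.spatial.transform import Rotation as R
def T():
    s=ctrl.read_state(); M=np.eye(4); M[:3,:3]=R.from_euler('xyz',s['tool_rot']).as_matrix(); M[:3,3]=s['eef_pos']; return M
def cam(n):
    c=ctrl.calibration(n); f=200/np.tan(np.radians(c['vfov'])/2)
    E=np.array(c['extrinsics']) if 'extrinsics' in c else T()@np.array(c['mount'])
    return f,c['cx'],c['cy'],E
def shot(n,save=None):
    C=cam(n); p,d=ctrl.get_image(n)
    if save: cv2.imwrite('pics/'+save,p[:,:,::-1])
    return C,p,d
def cloud(C,d):
    f,cx,cy,E=C; v,u=np.mgrid[0:400,0:640]
    P=np.stack([(u-cx)/f*d,(v-cy)/f*d,d],-1)
    return P@E[:3,:3].T+E[:3,3]
def proj(C,X):
    f,cx,cy,E=C; p=np.linalg.inv(E)@np.append(X,1); return f*p[0]/p[2]+cx,f*p[1]/p[2]+cy
def ray(C,u,v,z):
    f,cx,cy,E=C; r=E[:3,:3]@np.array([(u-cx)/f,(v-cy)/f,1]); return E[:3,3]+r*(z-E[2,3])/r[2]
E
python3 - <<'E'
from h import *
s=ctrl.read_state(); print(s)
for n in ['scene','side','wrist']:
    C,p,d=shot(n,n+'0.png'); W=cloud(C,d); print(n,C[0],C[3].round(2).tolist())
    for k in ['solder_block_mid','driver_handle','tool_block','curl_left','slot_left','pick_mid','holder','third_hand_base','ring_blank','flux_dish']:
        for r in ctrl.trace(n,k)[:4]:
            if r['confidence']<.3: continue
            m=r['pixels']&(d>0); q=W[m]
            print(k,round(r['confidence'],2),np.round(r['bbox']),np.median(q,0).round() if len(q) else None, q.min(0).round() if len(q) else '',q.max(0).round() if len(q) else '')
E
```

```text
{'clock': 0.0, 'qpos': array([-0.06581202,  0.62934118,  0.03843967,  1.51841968, -0.02701214,
        0.99628452, -0.02002447]), 'qd': array([-9.02052741e-05, -1.14844915e-03, -1.88717197e-04,  4.15762623e-04,
       -1.23877395e-04, -1.33613431e-03,  2.82654019e-04]), 'tau': array([-1.11932164e-03, -5.63405585e+01,  1.22606792e+00, -1.93450052e+01,
        1.09587883e-02,  1.05136272e-02, -8.84369996e-06]), 'eef_pos': array([6.49342353e+02, 4.03116441e-02, 2.25875732e+02]), 'tool_rot': array([-3.13965784e+00,  1.48769412e-05,  1.57077796e+00]), 'force': array([-0.48174308, -0.02232152, -0.70360156]), 'torque': array([ 0.05455453, -0.02886371, -0.00023169]), 'gripper_force': 0.0, 'width': 85.40152468863417}
scene 388.1948157719724 [[0.81, 0.4, -0.42, 992.96], [0.58, -0.55, 0.6, -523.32], [0.01, -0.73, -0.68, 775.39], [0.0, 0.0, 0.0, 1.0]]
solder_block_mid 0.64 [304. 222. 364. 269.] [649.  20.  28.] [569. -13.   7.] [712.  74.  33.]
driver_handle 0.74 [390. 132. 402. 162.] [635. 357. 130.] [621. 351.  78.] [644. 371. 163.]
driver_handle 0.61 [398. 118. 408. 162.] [621. 433. 134.] [60
[... 3149 characters left out ...]
 215.  57.] [521. 127.  35.] [483. 114.  -2.] [550. 137.  44.]
solder_block_mid 0.53 [164. 219. 203. 234.] [496. -59.  34.] [480. -70.  31.] [520. -50.  44.]
driver_handle 0.34 [241. 110. 383. 183.] [640.  29.  29.] [564. -15.   7.] [715.  64.  31.]
curl_left 0.98 [142.  30. 214.  57.] [507. 128.  34.] [471. 114.  -0.] [549. 138.  44.]
slot_left 0.57 [190.  29. 212.  55.] [539. 125.  39.] [526. 115.  31.] [549. 135.  42.]
holder 0.8 [182.   0. 409. 272.] [609.  68.   9.] [ 495. -136.   -2.] [734. 169.  41.]
third_hand_base 0.68 [231. 384. 250. 394.] [ 532. -327.    9.] [ 516. -332.    0.] [631.  19. 317.]
flux_dish 0.93 [289.  26. 335.  75.] [640. 121.  20.] [615.  96.   7.] [662. 142.  28.]
```

Run:
```python
import cv2
a=cv2.imread('pics/side0.png')[270:400,190:360]; b=cv2.imread('pics/wrist0.png')[0:300,120:440]
cv2.imwrite('pics/a.png',cv2.resize(a,None,fx=4.5,fy=4.5,interpolation=cv2.INTER_CUBIC)); cv2.imwrite('pics/b.png',cv2.resize(b,None,fx=2,fy=2,interpolation=cv2.INTER_CUBIC)[:600])
```

```text
(no output)
```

View pics/a.png

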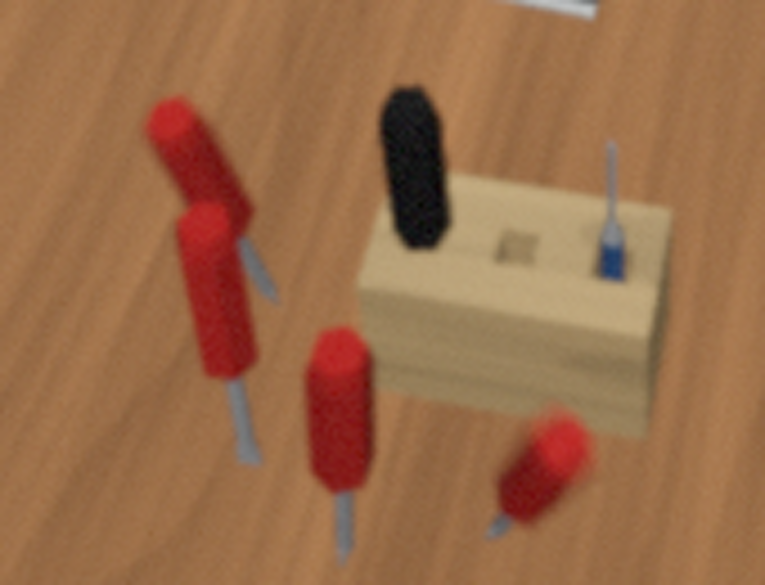

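View pics/b.png

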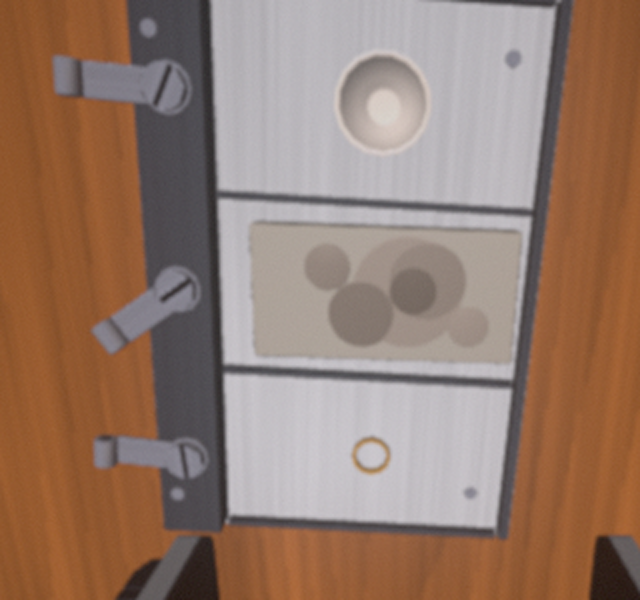

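Black driver is in the tool block near (552,375); the block is in the middle bay, so the middle clip (head at wrist pixel ≈(209,144), curl ≈(175,167)) is the one. It points back and right; I'll swing it anticlockwise.

Run:
```python
from h import *
print(ctrl.finger_overhang, ctrl.read_state()['clock'])
C=cam('wrist')
L=ray(C,202.5,43.5,39.1);M=ray(C,209,144.5,39.1);Rr=ray(C,213.5,229,39.1);cu=ray(C,175,167.5,42)
print(L,M,Rr,cu, 'L-R',np.degrees(np.arctan2(*(L-Rr)[[0,1]]*[-1,1])),np.linalg.norm(L-Rr)/2,'mean',(L+M+Rr)/3)
d=(cu-M)[:2]; print('clip',np.hypot(*d),np.degrees(np.arctan2(d[1],d[0])))
S,p,dd=shot('side'); W=cloud(S,dd)
r=ctrl.trace('side','driver_handle')
for q in r:
    b=q['bbox']; 
    m=q['pixels']&(dd>0)&(p.max(2)<90); X=W[m]
    if m.sum()>80: print(b,np.median(X,0),X.min(0),X.max(0),m.sum())
# block top
m=(W[...,2]>70)&(W[...,2]<86)&(abs(W[...,0]-510)<90)&(abs(W[...,1]-380)<70)&(p[...,0]>110)
X=W[m][:,:2].astype(np.float32); print(len(X),cv2.minAreaRect(X))
```

```text
25.0 1.65
[540.26405675 124.89886196  39.1       ] [535.82995372  31.78916579  39.1       ] [530.33701094 -61.70623185  39.1       ] [499.11341384   8.609675    42.        ] L-R -3.045159003720958 93.43447874258328 mean [535.47700714  31.66059863  39.1       ]
clip 43.421113459038516 -147.73540381249632
[275.1, 290.1, 289.6, 326.0] [551.76657365 375.30108546 136.60834796] [542.63082009 360.58249637  84.77512713] [565.72900197 379.6864137  168.85834681] 415
1708 ((514.4774169921875, 366.4654846191406), (120.47065734863281, 62.34197998046875), 1.3748959302902222)
```

Call:
play_rows([
  [0.62,0.2,-3,2,8.2],
  [0.62,0.4,-6,4,16.4],
  [0.62,0.6,-9,6,24.7],
  [0.62,0.83,-12,8,33],
  [0.62,0.83,-15.1,9.6,41.2],
  [0.62,0.83,-15.1,9.6,49.5],
  [0.62,0.83,-15.1,9.6,57.7],
  [0.62,0.83,-15.1,9.6,57.7],
  [0.62,0.83,-15.1,9.6,57.7],
])

```text
clock: 2.65
eef_pos: [499.4, 8.5, 130.9]
tool_rot: [3.141, -0.0, 0.567]
force: [-0.1, -0.0, 1.2]
width: 32.6
gripper_force: 0.0
```

Run:
```python
from h import *
s=ctrl.read_state(); print(s['clock'],s['eef_pos'],s['tool_rot'],s['width'],s['qpos'][6])
C,p,d=shot('wrist','w1.png'); np.savez('w1.npz',E=C[3],T=T())
print(proj(C,[535.8,31.8,39.1]),C[1:3])
for k in ['slot_mid','curl_mid']:
    for r in ctrl.trace('wrist',k)[:3]: print(k,r['confidence'],r['bbox'])
cv2.imwrite('pics/w1b.png',cv2.resize(p[:,:,::-1],None,fx=1.25,fy=1.25))
```

```text
2.65 [499.35203221   8.51249475 130.94718725] [ 3.14126893e+00 -3.95966130e-04  5.67417163e-01] 32.582189378052426 -0.7813293289842447
(np.float64(322.84856282674036), np.float64(149.52483556629116)) (321.74286103401437, 202.08509388399096)
slot_mid 0.87 [309.3, 139.5, 336.2, 167.5]
```

View pics/w1b.png

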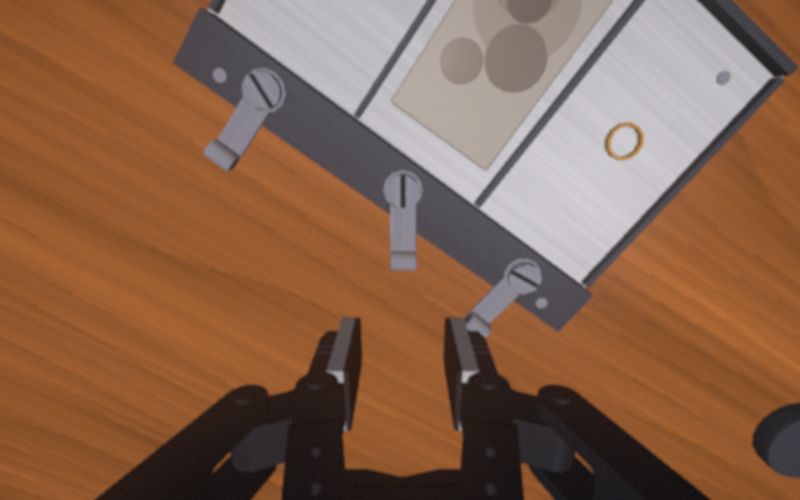

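Call:
play_rows([
  [0.62,0,0,4,0],
  [0.62,0,0,7.5,0],
  [0.62,0.05,0.65,7.5,-8.5],
  [0.62,0.19,1.29,7.5,-17],
  [0.62,0.43,1.89,7.5,-25.5],
  [0.62,0.75,2.46,7.5,-34],
  [0.62,1.16,2.97,7.5,-42.5],
  [0.62,1.63,3.42,7.5,-51],
  [0.62,2.17,3.79,7.5,-59.5],
  [0.62,2.75,4.08,7.5,-68],
])

```text
clock: 3.8
eef_pos: [544.6, -12.0, 55.9]
tool_rot: [3.141, 0.0, 1.757]
force: [1.0, -0.5, -0.5]
width: 32.6
gripper_force: 0.0
```

Call:
play_rows([
  [0.62,0.05,0.65,0,-8.5],
  [0.62,0.19,1.29,0,-17],
  [0.62,0.43,1.89,0,-25.5],
  [0.62,0.75,2.46,0,-34],
  [0.62,1.16,2.97,0,-42.5],
  [0.62,1.63,3.42,0,-51],
  [0.62,2.17,3.79,0,-59.5],
  [0.62,2.75,4.08,0,-68],
  [0.62,3.38,4.28,0,-76.5],
  [0.62,3.38,4.28,0,-76.5],
])

```text
clock: 4.8
eef_pos: [580.5, 30.3, 55.9]
tool_rot: [3.14, 0.0, 3.088]
force: [0.5, -0.4, 0.1]
width: 32.6
gripper_force: 0.0
```

Run:
```python
from h import *
s=ctrl.read_state(); print(s['clock'],s['eef_pos'],np.degrees(s['tool_rot']),s['width'],s['force'],s['qpos'][6])
a=np.radians(-3); print('target for centre',[535.8+44*np.cos(a),31.8+44*np.sin(a)])
```

```text
4.8 [580.46965902  30.28700484  55.86038985] [1.79900252e+02 2.67186940e-02 1.76915660e+02] 32.60634799455427 [ 0.50341748 -0.43311479  0.07531755] 0.918651147427873
target for centre [np.float64(579.7396995292012), np.float64(29.497217925310473)]
```

Call:
play_rows([
  [0.75,0,-0.08,0,0],
  [0.85,0,-0.08,0,0],
  [0.85,0,-0.08,0,0],
  [0.85,0,-0.08,0,0],
])

```text
clock: 5.2
eef_pos: [580.1, 28.3, 55.9]
tool_rot: [-3.141, 0.0, 3.085]
force: [-1.0, -0.1, -0.2]
width: 13.0
gripper_force: 0.0
```

Call:
play_rows([
  [0.62,0,0,0,0],
  [0.62,0,0,0,0],
  [0.62,0,0,-5,0],
  [0.62,0,0,-7.5,0],
  [0.62,0,0,-7.5,0],
])

```text
clock: 5.7
eef_pos: [582.8, 29.4, 134.4]
tool_rot: [3.14, 0.007, 3.086]
force: [-0.5, 1.3, 0.4]
width: 32.6
gripper_force: 0.0
```

Run:
```python
from h import *
s=ctrl.read_state(); print(s['clock'],s['eef_pos'],s['tool_rot'],s['width'],s['qpos'])
C,p,d=shot('wrist','w2.png'); np.savez('w2.npz',E=C[3],T=T())
print(proj(C,[535.8,31.8,39.1]),C[1:3])
a=cv2.resize(cv2.imread('pics/w1.png')[60:270,140:460],(640,420),interpolation=cv2.INTER_CUBIC)
b=cv2.resize(p[:,:,::-1][30:330,160:480],(640,600),interpolation=cv2.INTER_CUBIC)
cv2.imwrite('pics/w2b.png',b)
```

```text
5.7 [582.77536865  29.4183959  134.41690765] [3.14014732 0.00704525 3.08550243] 32.62548184030716 [ 0.22386087  0.69306533 -0.51329444  1.7937796   0.46768153  0.7704917
  0.98409185]
(np.float64(319.4134319194071), np.float64(140.7742782319184)) (321.74286103401437, 202.08509388399096)
```

View pics/w2b.png

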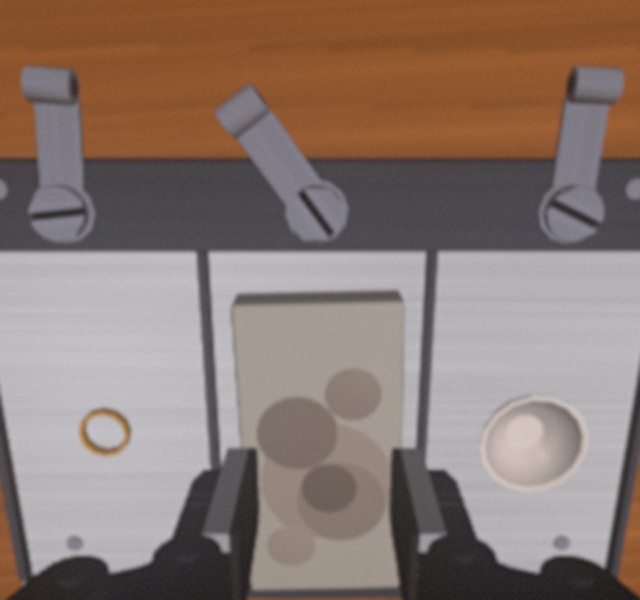

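Run:
```python
from h import *
s=ctrl.read_state(); print(s['clock'],s['eef_pos'],s['tool_rot'])
C,p,d=shot('wrist','w3.png'); np.savez('w3.npz',E=C[3],T=T())
Ti=np.linalg.inv(T()); W=cloud(C,d); t=W@Ti[:3,:3].T+Ti[:3,3]
m=(d>0)&(W[...,2]>70)&(abs(t[...,0])<14); X=t[m]
for sgn in (-1,1):
    Y=X[X[:,1]*sgn>0]; print(len(Y),np.percentile(Y,[0,1,5,50,95,99,100],axis=0).round(1).tolist())
g=lambda a:(cv2.cvtColor(a,cv2.COLOR_RGB2GRAY))
print(proj(C,[535.8,31.8,39.1]))
for r in ctrl.trace('wrist','slot_mid')[:3]: print(r['confidence'],r['bbox'])
# dark slot pixels
u,v=map(int,proj(C,[535.8,31.8,39.1])); q=g(p)[v-25:v+20,u-22:u+22]
cv2.imwrite('q.png',q)
print(q[8:36:1,6:38].tolist()) if 0 else None
```

```text
5.75 [581.35094807  28.82901411 132.49565408] [3.14110442 0.00374393 3.08536459]
12607 [[-13.9, -60.1, -89.6], [-11.7, -56.6, -87.6], [-9.1, -53.0, -85.9], [9.5, -37.7, -64.3], [11.3, -7.5, -25.9], [12.2, -1.7, -14.1], [14.0, -0.0, -7.3]]
12808 [[-13.8, 0.0, -89.6], [-11.8, 1.8, -87.7], [-9.1, 8.1, -86.1], [9.5, 40.4, -64.7], [11.3, 55.8, -26.2], [12.1, 59.5, -14.4], [14.0, 62.3, -6.4]]
(np.float64(320.4397428629542), np.float64(143.4985709198795))
0.55 [310.0, 126.3, 332.5, 151.6]
```

Run:
```python
from h import *
s=ctrl.read_state(); print(s['clock'],s['eef_pos'])
C,p,d=shot('wrist'); print(np.array(ctrl.calibration('wrist')['mount']).round(2).tolist())
Ti=np.linalg.inv(T()); W=cloud(C,d); t=W@Ti[:3,:3].T+Ti[:3,3]
for u in (278,284):
  for v in range(250,330,8): print(u,v,d[v,u].round(),t[v,u].round(1),p[v,u])
```

```text
5.85 [579.48115849  28.22954576 130.2338719 ]
[[-0.0, -0.94, -0.33, 84.17], [1.0, -0.0, 0.0, 1.03], [-0.0, -0.33, 0.94, -147.47], [0.0, 0.0, 0.0, 1.0]]
278 250 301.0 [-56.1 -38.7 121.9] [192 188 193]
278 258 150.0 [ 10.8 -18.8 -14.7] [89 88 89]
278 266 144.0 [ 10.  -18.1 -20.6] [90 88 91]
278 274 138.0 [ 10.2 -17.2 -27.4] [85 82 84]
278 282 132.0 [ 10.3 -16.5 -33.5] [57 55 55]
278 290 127.0 [ 10.3 -15.8 -39.1] [49 46 47]
278 298 122.0 [ 10.1 -15.2 -44. ] [52 48 50]
278 306 124.0 [  6.2 -15.4 -43.5] [53 50 50]
278 314 125.0 [  3.1 -15.5 -44.1] [53 49 48]
278 322 126.0 [ -0.9 -15.7 -43.7] [54 52 50]
284 250 277.0 [-45.2 -30.6 100.9] [165 155 146]
284 258 150.0 [ 10.7 -16.1 -14.6] [56 55 55]
284 266 145.0 [  9.9 -15.5 -20.3] [55 52 51]
284 274 142.0 [  8.  -15.2 -23.9] [49 49 46]
284 282 142.0 [  4.6 -15.2 -24.8] [49 44 45]
284 290 143.0 [  1.1 -15.2 -25.6] [47 45 44]
284 298 141.0 [ -1.3 -15.1 -27.9] [44 43 39]
284 306 142.0 [ -5.  -15.2 -28.4] [44 38 37]
284 314 143.0 [ -8.8 -15.3 -28.8] [45 41 41]
284 322 143.0 [-12.2 -15.3 -29.9] [113 111 112]
```

Run:
```python
from h import *
s=ctrl.read_state(); print(s['clock'],s['eef_pos'],s['width'],s['force'])
for n in ['side','scene']:
    C,p,d=shot(n,n+'1.png'); W=cloud(C,d)
    m=(d>0)&(abs(W[...,0]-580)<20)&(abs(W[...,1]-28)<45)&(W[...,2]>60)
    X=W[m]; print(n,len(X),X[:,2].min(),np.percentile(X[:,2],[1,5,20]))
    v,u=np.where(m); k=X[:,2]<175; print('px',u[k].min(),u[k].max(),v[k].min(),v[k].max())
    for y in range(-20,80,8):
        k=abs(X[:,1]-y)<4
        if k.any(): print(y,k.sum(),np.sort(X[k][:,2])[:4].round(0))
    print('tcp px',proj(C,s['eef_pos']))
a=cv2.imread('pics/side1.png')[120:320,200:440]; cv2.imwrite('pics/s1.png',cv2.resize(a,None,fx=3,fy=3))
```

```text
5.9 [579.15983296  28.27297127 129.76918962] 32.72967869375548 [-0.08668602 -0.64314475  0.05730373]
side 2752 134.21596314751207 [144.97472868 167.51922756 265.02793321]
px 304 318 168 191
-20 4 [187. 190. 199. 208.]
-12 7 [185. 190. 193. 197.]
-4 3 [185. 188. 542.]
4 51 [139. 145. 157. 160.]
12 120 [135. 138. 139. 140.]
20 57 [206. 208. 210. 211.]
28 43 [234. 238. 239. 239.]
36 69 [242. 244. 245. 247.]
44 84 [134. 201. 203. 204.]
52 203 [137. 138. 138. 139.]
60 998 [143. 144. 144. 145.]
68 1046 [188. 190. 192. 192.]
76 67 [181. 185. 190. 243.]
tcp px (np.float64(311.65182248179667), np.float64(187.63585232114616))
scene 3221 134.96945317520942 [144.35058381 166.42360815 241.00613276]
px 304 324 182 205
-20 96 [183. 184. 188. 189.]
-12 719 [181. 182. 186. 186.]
-4 1253 [146. 149. 149. 149.]
4 295 [137. 137. 141. 141.]
12 173 [140. 141. 143. 145.]
20 75 [207. 213. 222. 224.]
28 38 [213. 213. 216. 231.]
36 72 [208. 209. 210. 213.]
44 192 [135. 136. 136. 136.]
52 126 [137. 140. 142. 148.]
60 94 [148. 153. 156. 160.]
68 78 [180. 181. 183. 184.]
76 10 [206. 206. 222. 506.]
tcp px (np.float64(313.550754954301), np.float64(201.01457632647785))
```

View pics/s1.png

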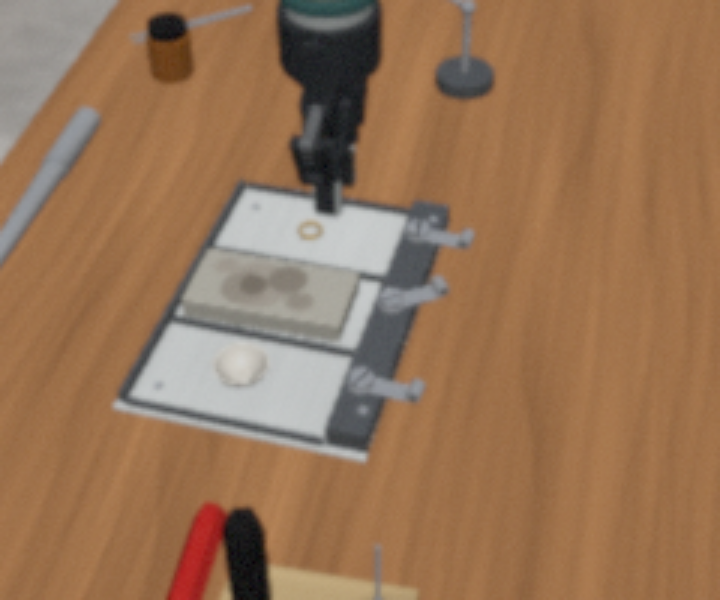

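The clip hasn't moved. All three cameras put the fingertips about 8 mm *behind* the reported TCP, not 25 mm ahead, so the sweep passed above it. I'll repeat it lower, going by the observed tips.

Call:
play_rows([
  [0.62,1.2,-0.4,0,8.5],
  [0.62,2.4,-0.8,0,17],
  [0.62,3.6,-1.2,0,25.5],
  [0.62,4.8,-1.6,0,34],
  [0.62,6,-2,0,42.5],
  [0.62,7.2,-2.2,0,51],
  [0.62,7.9,-2.45,0,59.5],
  [0.62,7.9,-2.45,0,68],
  [0.62,7.9,-2.45,0,76.5],
  [0.62,7.9,-2.45,0,85],
])

```text
clock: 7.0
eef_pos: [499.2, 8.6, 130.1]
tool_rot: [-3.14, 0.0, 1.596]
force: [0.7, 0.2, -0.1]
width: 32.2
gripper_force: 0.0
```

Call:
play_rows([
  [0.62,0,0,0,8.5],
  [0.62,0,0,0,17],
  [0.62,0,0,0,25.5],
  [0.62,0,0,0,34],
  [0.62,0,0,2,42.5],
  [0.62,0,0,4,51],
  [0.62,0,0,5,59.3],
  [0.62,0,0,5,59.3],
  [0.62,0,0,5,59.3],
])

```text
clock: 7.9
eef_pos: [499.5, 8.7, 80.4]
tool_rot: [-3.141, 0.001, 0.571]
force: [0.1, -0.3, -0.3]
width: 32.6
gripper_force: 0.0
```

Run:
```python
from h import *
s=ctrl.read_state(); print(s['clock'],s['eef_pos'],np.degrees(s['tool_rot'])[2],s['qpos'][6])
C,p,d=shot('wrist','w4.png')
for z in (33,39.1): print(proj(C,[535.8,31.8,z]))
r=ctrl.trace('wrist','slot_mid')[:2]; print([(x['confidence'],x['bbox']) for x in r])
r=ctrl.trace('wrist','curl_mid')[:3]; print([(x['confidence'],x['bbox']) for x in r])
Ti=np.linalg.inv(T()); W=cloud(C,d); t=W@Ti[:3,:3].T+Ti[:3,3]
for u in (270,276,280,284,288):
  v=[v for v in range(235,300) if abs(t[v,u,0]-10.5)<3 and d[v,u]>0][:3]; print(u,v,t[v,u].round(1).tolist())
```

```text
7.9 [499.50729215   8.68254737  80.40584032] 32.710849836876314 -0.8323647128571123
(np.float64(323.43130571421773), np.float64(162.72562613759447))
(np.float64(323.4689339685466), np.float64(164.96722358301076))
[(0.96, [308.0, 152.4, 339.5, 185.4])]
[(0.75, [303.6, 148.4, 343.7, 247.1])]
270 [265, 266, 267] [[10.9, -24.2, -18.1], [11.2, -24.0, -19.5], [11.1, -23.9, -20.1]]
276 [254, 255, 256] [[10.9, -22.9, -7.8], [11.1, -22.7, -9.3], [10.9, -22.6, -9.8]]
280 [254, 255, 256] [[10.9, -21.0, -7.8], [10.6, -21.0, -8.3], [11.4, -20.6, -10.7]]
284 [254, 255, 256] [[10.3, -19.3, -6.7], [10.9, -19.0, -8.9], [10.7, -18.9, -9.5]]
288 [] []
```

Call:
play_rows([
  [0.62,0,0,3,0],
  [0.62,0,0,5.4,0],
  [0.62,0,0,5.4,0],
  [0.62,0.05,0.65,5.4,-8.5],
  [0.62,0.19,1.29,5.4,-17],
  [0.62,0.43,1.89,5.4,-25.5],
  [0.62,0.75,2.46,5.4,-34],
  [0.62,1.16,2.97,5.4,-42.5],
  [0.62,1.63,3.42,5.4,-51],
  [0.62,2.17,3.79,5.4,-59.5],
])

```text
clock: 9.05
eef_pos: [539.0, -12.3, 28.4]
tool_rot: [3.141, 0.001, 1.612]
force: [-1.0, 0.4, -0.8]
width: 32.3
gripper_force: 0.4
```

Run:
```python
from h import *
s=ctrl.read_state(); print(s['clock'],s['eef_pos'],np.degrees(s['tool_rot'])[2],s['force'],s['torque'])
C,p,d=shot('wrist','w5.png')
cv2.imwrite('pics/w5b.png',p[20:320,160:480,::-1])
```

```text
9.05 [538.99854671 -12.32153715  28.3744709 ] 92.36270757339716 [-0.9887285   0.42485393 -0.76038552] [0.06358633 0.18370438 0.00926513]
```

View pics/w5b.png

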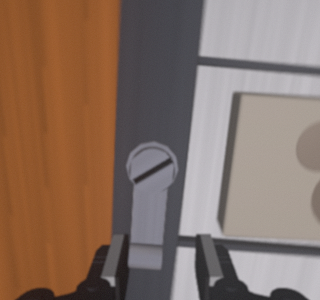

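Call:
play_rows([
  [0.62,0.05,0.62,0,-8.5],
  [0.62,0.19,1.25,0,-17],
  [0.62,0.43,1.85,0,-25.5],
  [0.62,0.75,2.42,0,-34],
  [0.62,1.15,2.93,0,-42.5],
  [0.62,1.62,3.38,0,-51],
  [0.62,2.16,3.76,0,-59.5],
  [0.62,2.74,4.03,0,-68],
  [0.62,3.37,4.21,0,-76.5],
  [0.62,4,4.24,0,-84.6],
])

```text
clock: 10.1
eef_pos: [580.0, 28.4, 27.9]
tool_rot: [-3.139, 0.001, 3.085]
force: [0.2, -1.1, -0.9]
width: 32.4
gripper_force: 0.5
```

Call:
play_rows([
  [0.75,0,0,0,0],
  [0.85,0,0,0,0],
  [0.85,0,0,0,0],
  [0.85,0,0,0,0],
])

```text
clock: 10.5
eef_pos: [580.1, 28.8, 27.7]
tool_rot: [-3.14, 0.001, 3.079]
force: [-0.8, -2.4, 6.8]
width: 13.9
gripper_force: 50.0
```

Run:
```python
from h import *
s=ctrl.read_state(); print(s['clock'],s['eef_pos'],np.degrees(s['tool_rot'])[2],s['force'],s['torque'],s['width'],s['gripper_force'])
```

```text
10.5 [580.10648389  28.78170021  27.7358932 ] 176.43281971530612 [-0.77622356 -2.41540063  6.75177219] [-0.4176717   0.03965038  0.04510635] 13.948838911015649 49.95133102289401
```

Call:
play_rows([
  [0.62,0,0,0,0],
  [0.62,0,0,0,0],
  [0.62,0,0,-4,0],
  [0.62,0,0,-8,0],
  [0.62,0,0,-10,0],
  [0.62,0,0,-10,0],
  [0.62,0,0,-10,0],
])

```text
clock: 11.2
eef_pos: [579.1, 29.5, 126.5]
tool_rot: [-3.141, -0.0, 3.082]
force: [0.6, -0.4, -0.5]
width: 32.6
gripper_force: 0.0
```

Run:
```python
from h import *
s=ctrl.read_state(); print(s['clock'],s['eef_pos'],np.degrees(s['tool_rot'])[2])
C,p,d=shot('wrist','w6.png'); np.savez('w6.npz',E=C[3],T=T())
print(proj(C,[535.8,31.8,39.1]))
b=cv2.resize(p[:,:,::-1][70:230,200:440],(780,520),interpolation=cv2.INTER_CUBIC)
cv2.imwrite('pics/w6b.png',b)
```

```text
11.2 [579.11526834  29.46249599 126.53976683] 176.5589719918907
(np.float64(319.59146083359974), np.float64(148.50078556532867))
```

View pics/w6b.png

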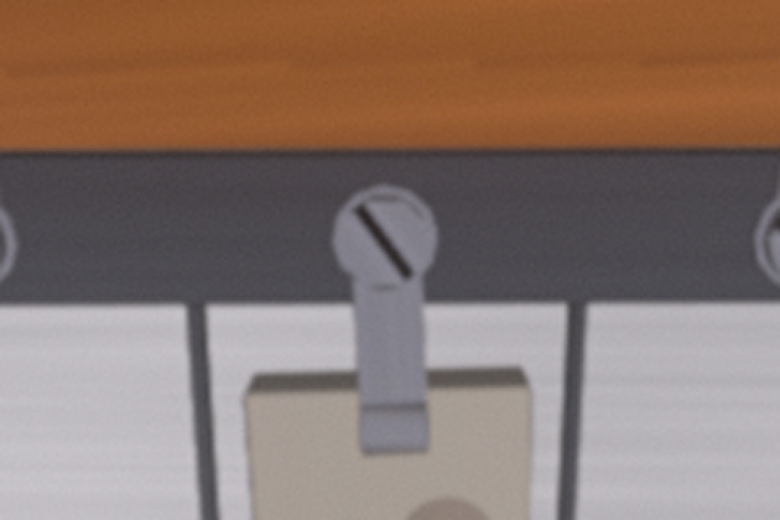

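```bash
cat >> h.py <<'E'
def slot(p,u,v,r=14,head=150):
    g=cv2.cvtColor(p,cv2.COLOR_RGB2GRAY).astype(float); yy,xx=np.mgrid[0:400,0:640]
    m=(np.hypot(xx-u,yy-v)<r)
    w=np.where(m,np.clip(np.percentile(g[m],50)-25-g,0,None),0)
    n,l,st,ce=cv2.connectedComponentsWithStats((w>0).astype(np.uint8)); 
    k=max(range(1,n),key=lambda i:w[l==i].sum()); w=w*(l==k); X=np.stack([xx[l==k],yy[l==k]],1); W=w[l==k]
    c=(X*W[:,None]).sum(0)/W.sum(); e,V=np.linalg.eigh(np.cov((X-c).T,aweights=W)); return c,V[:,1],e,len(W)
E
python3 - <<'E'
from h import *
from scipy.optimize import least_squares
mnt=np.array(ctrl.calibration('wrist')['mount']); f,cx,cy,_=cam('wrist')
def TT(e,r):
    M=np.eye(4); M[:3,:3]=R.from_euler('xyz',r).as_matrix(); M[:3,3]=e; return M
V=[('wrist0',TT([649.34,.04,225.88],[-3.13966,0,1.570778]),(209,144.5),9),('w1',np.load('w1.npz')['T'],(322.4,152),10),('w4',TT([499.51,8.68,80.41],[3.1412,0,np.radians(32.71)]),(323.5,167),12),('w6',np.load('w6.npz')['T'],(318.5,143.8),10)]
obs=[]
for n,t,(u,v),r in V:
    p=cv2.imread(f'pics/{n}.png')[:,:,::-1].copy(); c,a,e,k=slot(p,u,v,r)
    C=(f,cx,cy,t@mnt); A=ray(C,*(c+8*a),36.5)-ray(C,*(c-8*a),36.5)
    print(n,c,k,e.round(1),'slot yaw',np.degrees(np.arctan2(A[1],A[0]))%180, ray(C,*c,37.5)[:2]); obs.append((t,c))
def res(x):
    o=[]
    for t,c in obs:
        m=mnt.copy(); m[:2,3]+=x[2:4]; o+=list(np.array(proj((f,cx,cy,t@m),[x[0],x[1],37.5]))-c)
    return o
s=least_squares(res,[535.8,31.8,0,0]); print(s.x,np.round(s.fun,1))
t=V[3][1]; C=(f,cx,cy,t@mnt); a=ray(C,318.5,143.8,39.1); b=ray(C,321.2,202.3,36); l=ray(C,200+4/3.25,70+303/3.25,28.5);rr=ray(C,200+776/3.25,70+303/3.25,28.5)
d=b-a; print('clip ang',np.degrees(np.arctan2(d[1],d[0])),'rail',np.degrees(np.arctan2(*(rr-l)[[1,0]])),a,b)
E
```

```text
wrist0 [209.00628554 144.04729123] 73 [ 2.3 26.5] slot yaw 28.527553100720866 [535.57594018  30.41058701]
w1 [321.85464581 151.94480221] 91 [ 0.9 30.5] slot yaw 32.49190459531786 [533.67115246  28.67858082]
w4 [322.48061207 167.04920883] 138 [ 1.6 44.2] slot yaw 32.55803429650902 [534.18225897  28.9248998 ]
w6 [317.89110478 144.24881292] 85 [ 0.9 32.9] slot yaw 33.00037211040447 [532.14279394  30.65684796]
[532.90846418  29.53084878  -0.6297109   -1.33231794] [-1.3  0.2  0.3 -0.6  0.2  0.2  0.4  0.3]
clip ang -1.043553517894116 rail 86.54294954795719 [531.59898471  31.14151899  39.1       ] [576.63998706  30.32107645  36.        ]
```

Call:
play_rows([
  [0.62,0.22,-0.25,4,0.2],
  [0.62,0.22,-0.25,8,0.2],
  [0.62,0.22,-0.25,9.9,0.2],
  [0.62,0.22,-0.25,9.9,0.2],
  [0.7,0.22,-0.25,9.9,0.2],
  [0.85,0.22,-0.25,9.9,0.2],
  [0.85,0.22,-0.25,9.9,0.2],
  [0.85,0.22,-0.25,9.9,0.2],
])

```text
clock: 12.05
eef_pos: [576.3, 27.5, 27.2]
tool_rot: [3.141, -0.002, 3.079]
force: [-1.0, 1.2, -6.2]
width: 14.1
gripper_force: 52.1
```

Call:
play_rows([
  [0.62,0,0,0,0],
  [0.62,0,0,0,0],
  [0.62,0,0,-5,0],
  [0.62,0,0,-10,0],
  [0.62,0,0,-10,0],
  [0.62,0,0,-10,0],
])

```text
clock: 12.65
eef_pos: [578.4, 27.1, 129.7]
tool_rot: [-3.142, 0.004, 3.078]
force: [-0.1, -0.6, -0.9]
width: 32.4
gripper_force: 0.0
```

Run:
```python
from h import *
s=ctrl.read_state(); print(s['clock'],s['eef_pos'],np.degrees(s['tool_rot'])[2],s['qpos'])
C,p,d=shot('wrist','w7.png'); np.savez('w7.npz',E=C[3],T=T())
C[3][:3,3]+=T()[:3,:3]@[-.63,-1.33,0]
W=cloud(C,d)
# curl/strip points: z 30..43 around clip ahead of head
m=(d>0)&(W[...,2]>30.5)&(W[...,2]<44)&(W[...,0]>547)&(W[...,0]<590)&(abs(W[...,1]-29)<20)
X=W[m]
for a in (548,556,564,572): 
    k=(X[:,0]>a)&(X[:,0]<a+8); print(a,k.sum(),X[k][:,1].min().round(1),X[k][:,1].max().round(1),X[k][:,1].mean().round(2),X[k][:,2].mean().round(1))
print(cv2.fitLine(X[:,:2].astype(np.float32),cv2.DIST_L2,0,.01,.01).ravel(), slot(p,*proj(C,[532.9,29.5,38]),10)[0], proj(C,[532.9,29.5,38]))
```

```text
12.65 [578.44120504  27.14486435 129.73427284] 176.36482562852376 [ 0.27996641  0.71595559 -0.60265119  1.80490253  0.55234978  0.79087624
  0.90108333]
548 218 20.4 36.0 28.23 33.2
556 206 20.0 35.6 28.01 33.2
564 207 20.0 35.1 27.4 33.5
572 275 19.0 35.3 27.51 40.4
[ 9.9896044e-01 -4.5586102e-02  5.6487140e+02  2.7813530e+01] [320.68417722 143.29367089] (np.float64(321.03157517601784), np.float64(143.04292258163196))
```

Call:
play_rows([
  [0.3,0.5,1.5,-4,0],
  [0.2,1,5,-7,0],
  [0.2,1.6,9.5,-9,0],
  [0.2,2.2,14.2,-10,0],
  [0.2,2.8,19,-11,0],
  [0.2,3.4,23.8,-12,0],
  [0.2,4,28.6,-13,0],
  [0.2,4.6,33.8,-13,0],
  [0.2,4.6,33.8,-13,0],
  [0.2,4.6,33.8,-13,0],
])

```text
clock: 13.7
eef_pos: [550.9, 368.9, 255.9]
tool_rot: [-3.14, -0.002, 3.082]
force: [0.5, -0.3, -0.4]
width: 68.6
gripper_force: 0.0
```

Run:
```python
from h import *
s=ctrl.read_state(); print(s['clock'],s['eef_pos'],np.degrees(s['tool_rot'])[2],s['qpos'],s['width'])
C,p,d=shot('wrist','d1.png'); np.savez('d1.npz',E=C[3],T=T(),d=d,p=p)
C[3][:3,3]+=T()[:3,:3]@[-.63,-1.33,0]
W=cloud(C,d); print(proj(C,[553,367,165]))
for r in ctrl.trace('wrist','driver_handle')[:5]:
    m=r['pixels']&(d>0); print(r['confidence'],np.round(r['bbox']),np.median(p[m],0),np.median(W[m],0).round())
m=(d>0)&(p.max(2)<70)&(W[...,2]>155)&(W[...,2]<172)&(np.hypot(W[...,0]-553,W[...,1]-370)<30)
X=W[m].astype(np.float32); print(len(X), np.median(X,0),X.min(0),X.max(0),cv2.minAreaRect(X[:,:2]))
m=(d>0)&(W[...,2]>76)&(W[...,2]<84)&(abs(W[...,0]-515)<90)&(abs(W[...,1]-367)<60); X=W[m].astype(np.float32)
print(cv2.minAreaRect(X[:,:2]))
u,v=map(int,proj(C,[553,367,165])); print(u,v)
b=p[max(v-100,0):v+100,max(u-130,0):u+130,::-1]; cv2.imwrite('pics/d1b.png',cv2.resize(b,None,fx=3,fy=3,interpolation=cv2.INTER_CUBIC)[:600,:790])
```

```text
13.7 [550.89239804 368.88309947 255.89588412] 176.60681292136493 [-0.27528204  0.69412111 -0.65448226  1.42538523  0.43544849  1.17207484
  0.52349464] 68.59210643574772
(np.float64(319.7177225249605), np.float64(206.25373014174525))
0.91 [232. 213. 358. 230.] [173.  30.  10.] [617. 304.  20.]
0.87 [393.   0. 513. 106.] [146.  35.  24.] [422. 528.  19.]
0.82 [303. 170. 331. 222.] [62. 42. 30.] [549. 366. 157.]
0.82 [333. 225. 436. 282.] [148.  54.  28.] [679. 440.  15.]
0.59 [371.   8. 397. 159.] [166.  35.  20.] [440. 440.  20.]Traceback (most recent call last):
  File "<stdin>", line 9, in <module>
cv2.error: OpenCV(4.12.0) /io/opencv/modules/imgproc/src/convhull.cpp:143: error: (-215:Assertion failed) total >= 0 && (depth == CV_32F || depth == CV_32S) in function 'convexHull'
```

Run:
```python
from h import *
q=np.load('d1.npz'); p=q['p'];d=q['d'];E=q['E'].copy();E[:3,3]+=q['T'][:3,:3]@[-.63,-1.33,0]
f,cx,cy,_=cam('wrist'); C=(f,cx,cy,E); W=cloud(C,d)
m=(d>0)&(p[...,0]<110)&(W[...,2]>150)&(W[...,2]<172)&(np.hypot(W[...,0]-553,W[...,1]-370)<30)
X=W[m].astype(np.float32); print(len(X))
if len(X): print(np.median(X,0),X.min(0),X.max(0),cv2.minAreaRect(X[:,:2].copy()))
m=(d>0)&(W[...,2]>76)&(W[...,2]<84)&(abs(W[...,0]-515)<90)&(abs(W[...,1]-367)<60); X=W[m].astype(np.float32)
print(cv2.minAreaRect(X[:,:2].copy()))
b=p[90:290,220:420,::-1]; cv2.imwrite('pics/d1b.png',cv2.resize(b,None,fx=3,fy=3,interpolation=cv2.INTER_CUBIC))
```

```text
692
[551.9606  365.95456 164.88776] [543.1087  353.53876 150.01955] [564.5968  377.34006 167.23213] ((554.0532836914062, 365.5392761230469), (19.861812591552734, 23.405406951904297), 41.59127426147461)
((515.9769287109375, 365.1418762207031), (120.41753387451172, 60.11774444580078), 0.9751531481742859)
```

View pics/d1b.png

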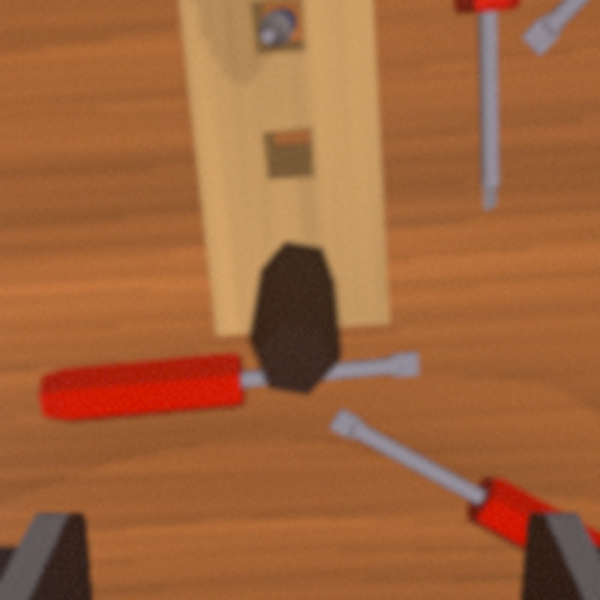

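Run:
```python
from h import *
q=np.load('d1.npz'); p=q['p'];d=q['d'];E=q['E'].copy();E[:3,3]+=q['T'][:3,:3]@[-.63,-1.33,0]
f,cx,cy,_=cam('wrist'); C=(f,cx,cy,E); W=cloud(C,d)
for d0 in (163,): 
    m=(d>0)&(p[...,0]<110)&(W[...,2]>161)&(W[...,2]<170)&(np.hypot(W[...,0]-553,W[...,1]-366)<18)
    v,u=np.where(m); X=np.array([ray(C,a,b,165)[:2] for a,b in zip(u,v)])
    c=(X.min(0)+X.max(0))/2; print(len(X),X.mean(0),c,X.min(0),X.max(0))
    # hexagon fit: normals at a+60k; support robust
    best=[]
    for a in range(0,60,3):
        w=[];
        for k in range(3):
            t=np.radians(a+60*k); s=X@[np.cos(t),np.sin(t)]; w.append(np.subtract(*np.percentile(s,[99.5,.5])))
        best.append((sum(w)/3,a,np.round(w,1)))
    for b in sorted(best,key=lambda z:z[0])[:5]: print(b)
    print(np.round([b[0] for b in best],1))
# lower rim too: full silhouette of black between z 80 and 165 - image mask
```

```text
510 [554.15966937 365.90296365] [554.05468156 365.98462089] [543.61492491 355.63620442] [564.4944382  376.33303736]
(np.float64(19.00059995160542), 45, array([18.5, 18.9, 19.7]))
(np.float64(19.037463193857366), 48, array([18.7, 18.8, 19.6]))
(np.float64(19.147295852871668), 51, array([18.8, 19. , 19.6]))
(np.float64(19.163019197502326), 42, array([18.7, 19.1, 19.7]))
(np.float64(19.28558459552082), 54, array([18.9, 19.2, 19.7]))
[19.7 19.8 20.  20.1 20.2 20.3 20.3 20.2 20.1 19.9 19.8 19.7 19.5 19.4
 19.2 19.  19.  19.1 19.3 19.4]
```

Call:
play_rows([
  [0.3,-0.33,-0.27,2,-8.5],
  [0.4,-0.33,-0.27,4,-17],
  [0.4,-0.33,-0.27,5.5,-20.4],
  [0.4,-0.33,-0.27,5.5,-20.4],
  [0.4,-0.33,-0.27,5.5,-20.4],
  [0.4,-0.33,-0.27,5.5,-20.4],
])

```text
clock: 14.4
eef_pos: [556.4, 364.3, 203.9]
tool_rot: [3.141, 0.002, -2.851]
force: [2.0, 0.1, 0.9]
width: 51.2
gripper_force: 0.0
```

Run:
```python
from h import *
s=ctrl.read_state(); print(s['clock'],s['eef_pos'],np.degrees(s['tool_rot'])[2],s['qpos'],s['width'])
C,p,d=shot('wrist','d2.png'); C[3][:3,3]+=T()[:3,:3]@[-.63,-1.33,0]; W=cloud(C,d)
m=(d>0)&(p[...,0]<110)&(W[...,2]>160)&(W[...,2]<170)&(np.hypot(W[...,0]-553,W[...,1]-366)<22)
v,u=np.where(m); X=np.array([ray(C,a,b,165)[:2] for a,b in zip(u,v)]); print(len(X),(X.min(0)+X.max(0))/2)
r=[]
for a in range(0,60,3):
    w=[np.subtract(*np.percentile(X@[np.cos(t),np.sin(t)],[99.5,.5])) for t in np.radians(a+60*np.arange(3))]; r.append(np.mean(w))
print(np.round(r,1), 3*np.argmin(r))
dx=(554.1-s['eef_pos'][0]);print(T()[:3,:3].T@(np.append((X.min(0)+X.max(0))/2,101)-s['eef_pos']))
```

```text
14.4 [556.42474458 364.27266647 203.88835793] -163.3400047614988 [-0.2312542   0.7641968  -0.7194173   1.48378306  0.53888851  1.09626409
  0.80045032] 51.17369647436797
828 [554.37524117 365.67560649]
[20.3 20.5 20.6 20.7 20.7 20.7 20.7 20.7 20.7 20.6 20.5 20.3 20.1 19.9
 19.8 19.7 19.7 19.9 20.  20.1] 48
[  1.74565091   1.90024405 102.88597902]
```

Call:
play_rows([
  [0.4,0.17,0.19,4,0],
  [0.4,0.17,0.19,8,0],
  [0.4,0.17,0.19,10.3,0],
  [0.4,0.17,0.19,10.3,0],
  [0.6,0.17,0.19,10.3,0],
  [1,0.17,0.19,10.3,0],
  [1,0.17,0.19,10.3,0],
  [1,0.17,0.19,10.3,0],
  [1,0.17,0.19,10.3,0],
])

```text
clock: 15.35
eef_pos: [554.6, 367.3, 102.2]
tool_rot: [3.14, 0.004, -2.849]
force: [-0.1, -0.1, 6.1]
width: 21.4
gripper_force: 59.1
```

Call:
play_rows([
  [1,0,0,-4,0],
  [1,0,0,-8,0],
  [1,0,0,-11,0],
  [1,0,0,-11,0],
  [1,0,0,-11,0],
])

```text
clock: 15.85
eef_pos: [553.6, 365.9, 210.7]
tool_rot: [-3.141, 0.002, -2.849]
force: [-0.4, 0.4, -0.7]
width: 21.4
gripper_force: 59.0
```

Run:
```python
from h import *
s=ctrl.read_state(); print(s['clock'],s['eef_pos'],np.degrees(s['tool_rot']),s['width'],s['gripper_force'],s['force'],s['torque'])
ims=[]
for n in ['side','wrist','scene']:
    C,p,d=shot(n,n+'3.png')
    tip=s['eef_pos']-[0,0,91]; u,v=map(int,proj(C,tip)); print(n,u,v)
    a=p[max(v-50,0):v+50,max(u-45,0):u+45,::-1]; ims.append(cv2.resize(a,(260,290),interpolation=cv2.INTER_CUBIC))
cv2.imwrite('pics/t.png',np.hstack(ims))
```

```text
15.85 [553.60941162 365.94034465 210.71396495] [-1.79992787e+02  8.85340165e-02 -1.63211563e+02] 21.37553390291155 58.9827130548656 [-0.4421884   0.41633691 -0.69683766] [-0.05146788  0.04399467 -0.0182226 ]
side 282 308
wrist 321 204
scene 373 137
```

View pics/t.png

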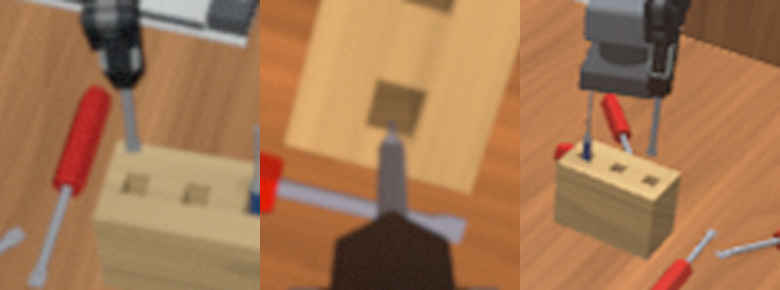

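```bash
cat > tip.py <<'E'
from h import *
def tip(p,d):
    C=cam('wrist'); Ti=np.linalg.inv(T()); t=cloud(C,d)@Ti[:3,:3].T+Ti[:3,3]+[-.63,-1.33,0]
    m=(d>0)&(t[...,2]>25)&(t[...,2]<102)&(np.hypot(t[...,0],t[...,1])<16); v,u=np.where(m); X=t[m]
    print('top row px',v.min(),u[v==v.min()],'zmax',np.sort(X[:,2])[-5:].round(1))
    for a in range(30,100,6):
        k=(X[:,2]>a)&(X[:,2]<=a+6)
        if k.sum()>2: print(a,k.sum(),X[k].mean(0).round(2),'y',X[k][:,1].min().round(1),X[k][:,1].max().round(1))
    return X
E
python3 - <<'E'
from tip import *
s=ctrl.read_state(); print(s['clock'],s['eef_pos'])
C,p,d=shot('wrist','t2.png'); tip(p,d)
C[3][:3,3]+=T()[:3,:3]@[-.63,-1.33,0]; Ti=np.linalg.inv(T())
for uv in [(322,196),(322,198)]:
    X=ray(C,*uv,s['eef_pos'][2]-97); print(Ti[:3,:3]@(X-s['eef_pos']))
E
```

```text
16.0 [552.83435701 365.05676972 208.34427361]
top row px 196 [320 321] zmax [91.2 92.9 93.2 95.8 96. ]
36 18 [ 1.86 -0.5  40.69] y -3.2 2.4
42 42 [ 1.63 -0.84 45.15] y -4.0 2.4
48 35 [ 1.63 -0.85 50.94] y -4.1 2.5
54 38 [ 1.57 -0.66 57.12] y -4.1 2.6
60 31 [ 1.53 -0.83 63.2 ] y -4.2 2.7
66 25 [ 1.76 -0.97 68.64] y -4.3 2.1
72 26 [ 1.73 -0.83 74.74] y -3.7 2.1
78 27 [ 1.68 -0.79 81.2 ] y -3.8 2.2
84 19 [ 2.49 -0.95 86.1 ] y -3.8 2.2
90 5 [ 3.81 -1.26 92.86] y -1.6 -0.8
[ 3.41346515e+00 -4.11299346e-02  9.70089154e+01]
[ 1.76710235e+00 -4.12115580e-02  9.70048120e+01]
```

Call:
play_rows([
  [1,1.5,-4,0,-2],
  [1,3,-8,0,-4],
  [1,4.5,-12,0,-6],
  [1,6,-16,0,-8],
  [1,7.5,-20,0,-10],
  [1,9,-24,0,-12],
  [1,10.5,-28,0,-14],
  [1,11.74,-31.5,0,-15.8],
  [1,11.74,-31.5,3,-15.8],
  [1,11.74,-31.5,5.6,-15.8],
])

```text
clock: 17.05
eef_pos: [531.9, 28.0, 152.4]
tool_rot: [-3.142, -0.001, -2.577]
force: [-0.1, -0.5, -0.4]
width: 21.3
gripper_force: 59.2
```

Call:
play_rows([
  [1,0,0,0,0],
  [1,0,0,0,0],
  [1,0,0,0,0],
  [1,0,0,0,0],
])

```text
clock: 17.45
eef_pos: [532.8, 31.2, 154.9]
tool_rot: [-3.141, 0.002, -2.572]
force: [0.0, 0.3, -0.2]
width: 21.0
gripper_force: 59.1
```

Run:
```python
from tip import *
s=ctrl.read_state(); print(s['clock'],s['eef_pos'],np.degrees(s['tool_rot']),s['force'],s['torque'],s['qpos'][6])
C,p,d=shot('wrist','t3.png'); tip(p,d)
C[3][:3,3]+=T()[:3,:3]@[-.63,-1.33,0]
print('M',proj(C,[532.9,29.5,39.1]), 'tool',T()[:3,:3].T@(np.array([532.9,29.5,39.1])-s['eef_pos']))
b=p[110:270,220:420,::-1]; cv2.imwrite('pics/t3b.png',cv2.resize(b,None,fx=3.7,fy=3.7,interpolation=cv2.INTER_CUBIC))
```

```text
17.45 [532.83642553  31.20976572 154.94298804] [-1.79951697e+02  1.08166086e-01 -1.47362037e+02] [ 0.03511572  0.28819645 -0.21985072] [-0.01600033  0.04951094  0.00152077] 1.392187880451683
top row px 196 [320 321 322] zmax [93.2 93.2 95.3 95.7 97. ]
36 16 [ 1.65 -0.72 40.16] y -4.1 2.1
42 42 [ 1.28 -0.92 45.06] y -4.2 2.2
48 36 [ 1.32 -1.07 50.95] y -4.3 2.3
54 35 [ 1.24 -1.02 56.68] y -4.4 2.4
60 34 [ 1.3  -0.77 62.78] y -4.4 2.5
66 25 [ 1.58 -1.19 68.69] y -3.8 1.8
72 28 [ 1.44 -0.98 75.03] y -3.9 1.9
78 21 [ 1.56 -0.93 80.82] y -4.0 1.9
84 25 [ 2.01 -1.13 86.11] y -4.1 2.0
90 8 [ 3.66 -0.95 92.63] y -1.8 -0.3
M (np.float64(320.64527895930195), np.float64(191.33855079699515)) tool [  1.06257701  -1.3675286  115.84267786]
```

View pics/t3b.png

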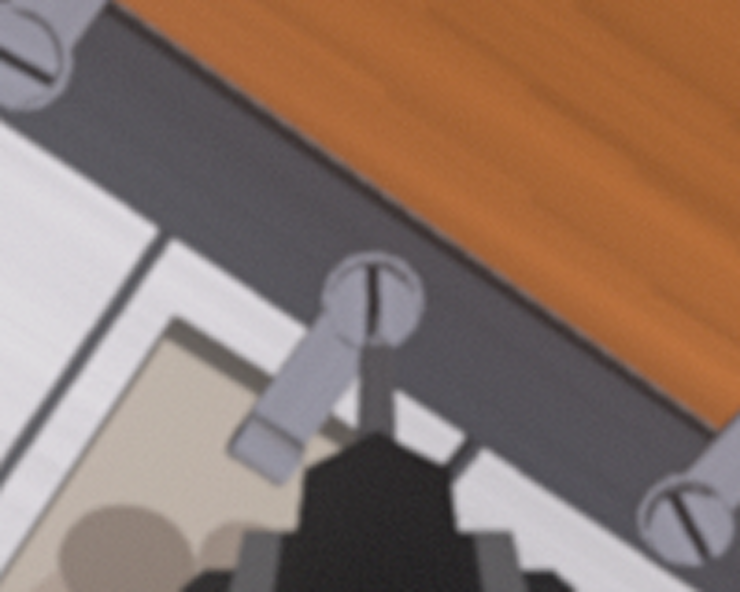

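Call:
play_rows([
  [1,0.23,-0.04,1,0],
  [1,0.23,-0.04,1,0],
  [1,0.23,-0.04,1,0],
  [1,0.23,-0.04,1,0],
  [1,0.23,-0.04,1,0],
])

```text
clock: 18.0
eef_pos: [530.5, 29.0, 143.9]
tool_rot: [-3.142, 0.0, -2.573]
force: [0.8, -0.4, -0.1]
width: 21.1
gripper_force: 59.1
```

Run:
```python
from tip import *
s=ctrl.read_state(); print(s['clock'],s['eef_pos'],np.degrees(s['tool_rot']),np.abs(s['qd']).max())
C,p,d=shot('wrist','t4.png'); X=tip(p,d)
C[3][:3,3]+=T()[:3,:3]@[-.63,-1.33,0]
print('M tool',T()[:3,:3].T@(np.array([532.9,29.5,39.1])-s['eef_pos']),proj(C,[532.9,29.5,39.1]))
g=cv2.cvtColor(p,cv2.COLOR_RGB2GRAY)
for v in range(178,204): print(v,g[v,312:332])
```

```text
18.0 [530.47324016  29.04203956 143.93092053] [-1.79999079e+02  1.75248348e-02 -1.47401643e+02] 0.0018984831534759332
top row px 196 [320 321 322] zmax [93.3 93.7 95.3 95.3 95.6]
36 18 [ 1.73 -0.43 40.45] y -3.5 2.1
42 40 [ 1.42 -1.17 44.88] y -4.2 2.2
48 39 [ 1.31 -1.02 51.12] y -4.3 2.3
54 33 [ 1.25 -1.05 57.05] y -4.4 2.4
60 32 [ 1.21 -0.73 62.88] y -4.5 2.5
66 27 [ 1.57 -1.02 68.66] y -3.8 1.8
72 25 [ 1.42 -1.03 74.9 ] y -3.9 1.9
78 27 [ 1.48 -0.9  81.15] y -4.0 1.9
84 22 [ 2.3  -1.21 86.15] y -4.1 2.0
90 9 [ 3.55 -1.05 93.25] y -1.8 -0.3
M tool [ -2.25541928  -0.91745038 104.8317326 ] (np.float64(321.1830178698615), np.float64(199.33027020414048))
178 [79 83 82 82 83 83 82 84 81 84 83 82 83 84 82 83 81 78 68 63]
179 [80 82 82 80 81 80 83 84 82 84 83 83 83 84 84 84 82 84 78 72]
180 [82 81 82 80 81 81 84 82 83 85 84 83 85 83 84 84 83 80 81 79]
181 [84 81 83 83 81 82 81 82 81 82 85 84 85 84 81 82 81 83 82 82]
182 [82 84 84 83 83 81 80 80 80 82 81 85 82 83 82 83 81 85 82 84]
183 [84 84 84 82 81 81 79 80 82 81 82 80 81 82 83 85 82 83 82 82]
184 [82 83 82 81 84 82 83 88 88 89 89 91 86
[... 975 characters left out ...]
131]
196 [147 144 147 150 154 152 141 105  72  73  93 129 149 152 151 149 151 146
 144 137]
197 [148 147 147 151 152 153 142 106  75  76  94 131 148 150 150 150 149 147
 147 142]
198 [148 147 147 151 152 153 142 107  78  79  96 131 149 153 149 150 146 145
 146 145]
199 [147 148 148 150 152 151 143 108  87  90 105 130 148 152 151 151 147 146
 147 145]
200 [149 148 151 150 153 150 143 117 101 106 112 129 143 151 151 149 147 146
 145 149]
201 [147 147 147 152 151 149 135 119 117 118 117 125 136 148 151 147 147 147
 147 148]
202 [149 146 149 151 151 142 121 112 118 120 119 117 121 134 144 149 146 146
 147 149]
203 [147 146 151 152 147 129 105  98 103 104 102 102 104 118 138 148 147 145
 147 150]
```

Call:
play_rows([
  [1,-0.09,0,0.3,0],
  [1,-0.09,0,0.6,0],
  [1,-0.09,0,0.8,0],
  [1,-0.09,0,0.9,0],
  [1,-0.09,0,0.95,0],
  [1,-0.09,0,0.95,0],
])

```text
clock: 18.65
eef_pos: [531.1, 29.5, 134.2]
tool_rot: [3.141, -0.0, -2.573]
force: [-0.0, -0.2, -0.8]
width: 21.1
gripper_force: 59.1
```

Call:
play_rows([
  [1,0,0,0.1,0],
  [1,0,0,0.15,0],
  [1,0,0,0.15,0],
])

```text
clock: 18.95
eef_pos: [531.3, 29.5, 133.0]
tool_rot: [-3.141, 0.0, -2.573]
force: [-1.2, 0.0, 1.2]
width: 21.2
gripper_force: 59.4
```

Run:
```python
from h import *
s=ctrl.read_state(); print(s['clock'],s['eef_pos'],s['force'],s['torque'])
```

```text
18.95 [531.25172919  29.52999208 133.02646026] [-1.23859641  0.01135535  1.244967  ] [-0.01876964  0.08778227  0.0110078 ]
```

Call:
play_rows([
  [1,0,0,0.05,0],
  [1,0,0,0.1,0],
  [1,0,0,0.1,0],
  [1,0,0,0.1,0],
])

```text
clock: 19.35
eef_pos: [531.4, 29.7, 132.7]
tool_rot: [-3.141, 0.001, -2.573]
force: [-2.2, -1.0, 8.3]
width: 21.3
gripper_force: 60.3
```

Run:
```python
from tip import *
s=ctrl.read_state(); print(s['clock'],s['eef_pos'],s['force'],s['torque'])
C,p,d=shot('wrist','t5.png'); g=cv2.cvtColor(p,cv2.COLOR_RGB2GRAY)
for v in range(182,206): print(v,g[v,312:332])
```

```text
19.35 [531.41408375  29.66932381 132.67471772] [-2.23474316 -0.96921823  8.33218728] [-0.13293844  0.44392328  0.03410315]
182 [83 81 84 81 80 80 82 81 82 82 85 83 82 83 84 82 83 83 81 81]
183 [81 80 83 81 80 80 82 81 82 84 83 84 83 84 82 84 84 82 84 83]
184 [84 83 84 81 79 82 80 80 81 81 82 82 82 81 83 84 83 83 82 83]
185 [85 83 82 80 80 79 79 80 82 81 81 81 83 83 82 82 80 83 84 83]
186 [85 84 81 81 81 84 82 82 79 82 84 83 82 83 82 83 83 82 84 81]
187 [84 82 84 86 86 87 91 90 92 95 97 96 91 87 81 83 80 82 86 80]
188 [ 82  84  89  99 107 109 111 115 119 123 123 120 111 105  95  91  86  84
  79  80]
189 [ 86  96 109 123 128 132 129 136 138 137 136 135 132 128 117 114 105  97
  87  84]
190 [102 119 129 136 138 133 129 126 126 125 124 125 127 129 133 131 129 119
 105  88]
191 [124 133 138 133 128 119 111  99  90  89  91 100 105 113 125 131 137 133
 121 103]
192 [137 131 124 124 121 121 111  87  63  58  71  94 101 101 105 115 126 134
 134 122]
193 [131 122 119 126 135 138 128  96  60  49  77 113 123 111 103 104 111 121
 130 130]
194 [121 119 126 140 149 152 140 106  63  52  86 125 142 13
[... 284 characters left out ...]
118]
198 [148 148 148 149 154 154 142 106  78  81 100 130 150 151 152 151 147 146
 139 129]
199 [148 148 148 150 153 153 141 108  86  94 108 131 148 152 153 151 147 147
 144 141]
200 [149 148 148 151 152 151 140 116 103 109 116 131 146 150 151 149 149 147
 148 146]
201 [147 147 147 149 154 148 133 116 117 122 123 127 138 144 149 148 147 147
 147 148]
202 [149 147 148 150 150 143 123 109 117 121 120 119 120 133 144 149 150 148
 149 146]
203 [144 149 149 150 147 129 107  93  98 102 101  96 101 115 138 148 148 146
 145 146]
204 [146 148 150 149 143 118  93  85  87  89  87  87  88 103 130 146 150 146
 148 147]
205 [147 149 149 151 142 115  88  84  85  86  86  84  84  99 127 144 148 146
 145 146]
```

Call:
play_rows([
  [1,0,0,0,6],
  [1,0,0,0,12],
  [1,0,0,0,18],
  [1,0,0,0,24],
  [1,0,0,0,30],
  [1,0,0,0,36],
])

```text
clock: 20.0
eef_pos: [531.9, 29.6, 132.7]
tool_rot: [3.142, 0.002, 3.078]
force: [-0.4, -0.8, 6.0]
width: 21.6
gripper_force: 60.0
```

```bash
cat > st.py <<'E'
from h import *
s=ctrl.read_state(); print(s['clock'],s['eef_pos'].round(1),np.degrees(s['tool_rot']).round(1),s['force'].round(1),s['torque'].round(3),s['qpos'].round(2),s['width'])
E
python3 st.py
```

```text
20.0 [531.9  29.6 132.7] [1.800e+02 1.000e-01 1.764e+02] [-0.4 -0.8  6. ] [-0.118  0.138  0.085] [ 0.29  0.66 -0.61  1.93  0.55  0.73  0.86] 21.57534543511871
```

Call:
play_rows([
  [1,0,0,0,8],
  [1,0,0,0,16],
  [1,0,0,0,24],
  [1,0,0,0,32],
])

```text
clock: 20.4
eef_pos: [532.0, 29.9, 132.8]
tool_rot: [3.14, 0.002, 2.519]
force: [-0.6, 0.1, 4.9]
width: 21.4
gripper_force: 60.0
```

```bash
python3 st.py
```

```text
20.4 [532.   29.9 132.8] [1.799e+02 1.000e-01 1.443e+02] [-0.6  0.1  4.9] [0.032 0.156 0.065] [ 0.19  0.63 -0.45  1.93  0.42  0.68  0.43] 21.389690071714682
```

Screw is following at about 0.065 N·m; continuing.

Call:
play_rows([
  [1,0,0,0,8],
  [1,0,0,0,16],
  [1,0,0,0,24],
  [1,0,0,0,32],
])

```text
clock: 20.8
eef_pos: [531.8, 29.9, 132.7]
tool_rot: [3.14, 0.001, 1.961]
force: [-1.0, -0.0, 6.9]
width: 21.2
gripper_force: 60.1
```

```bash
python3 st.py
```

```text
20.8 [531.8  29.9 132.7] [179.9   0.  112.4] [-1.  -0.   6.9] [-0.066  0.142  0.187] [ 0.09  0.61 -0.29  1.93  0.28  0.64  0.01] 21.23809119451008
```

Call:
play_rows([
  [1,0,0,0,8],
  [1,0,0,0,16],
  [1,0,0,0,24],
])

```text
clock: 21.1
eef_pos: [532.3, 29.5, 132.8]
tool_rot: [3.139, -0.0, 1.542]
force: [0.2, 0.3, 5.5]
width: 21.2
gripper_force: 60.0
```

```bash
python3 st.py
```

```text
21.1 [532.3  29.5 132.8] [179.8  -0.   88.3] [0.2 0.3 5.5] [-0.268  0.006  0.204] [ 0.01  0.6  -0.17  1.93  0.17  0.62 -0.3 ] 21.230064183523165
```

Run:
```python
from tip import *
C,p,d=shot('wrist','t6.png'); tip(p,d)
b=p[130:290,220:420,::-1]; cv2.imwrite('pics/t6b.png',cv2.resize(b,None,fx=3.7,fy=3.7,interpolation=cv2.INTER_CUBIC))
```

```text
top row px 186 [321 322] zmax [101.7 101.7 101.7 101.8 101.9]
36 16 [ 3.65 -1.46 40.83] y -4.6 1.7
42 37 [ 3.55 -1.67 45.14] y -4.7 1.7
48 39 [ 3.38 -1.21 50.85] y -4.8 1.8
54 33 [ 3.37 -1.63 56.74] y -4.9 1.9
60 36 [ 3.47 -1.63 62.88] y -5.0 1.9
66 28 [ 3.57 -1.84 69.06] y -5.1 1.3
72 24 [ 3.51 -1.37 75.3 ] y -4.4 1.4
78 26 [ 3.57 -1.82 81.35] y -4.5 1.4
84 20 [ 4.21 -1.36 85.83] y -4.6 1.5
90 352 [ 2.6  -0.94 93.55] y -10.9 8.5
96 333 [ 3.47  4.52 99.37] y -12.8 15.9
```

View pics/t6b.png

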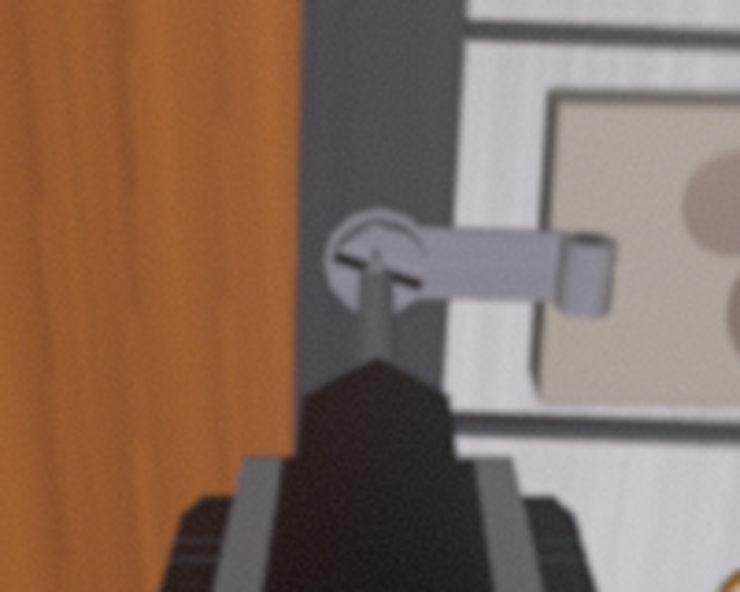

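I've now viewed 11 pictures, one over the limit of ten, so no more viewing: I'll work from numbers. t6b showed the clip square and the slot at about 160° yaw, lagging the tool. Next I'll check whether the blade is still in the slot.

Run:
```python
from h import *
np.set_printoptions(linewidth=200)
p=cv2.imread('pics/t6.png'); g=cv2.cvtColor(p,cv2.COLOR_BGR2GRAY)
for v in range(186,226): print(v,g[v,306:340])
```

```text
186 [ 78  76  76  72  75  74  76  76  78  79  81  87  89  94 101 103 109 107 104  95  89  85  79  81  78  78  79  79  80  80  82  82  80  80]
187 [ 77  80  74  75  76  75  71  79  84  94 100 107 113 116 119 124 125 124 122 117 111 104  96  90  84  81  79  79  79  81  82  81  81  76]
188 [ 77  78  76  75  77  73  78  84 102 112 123 127 128 125 124 124 125 125 127 127 126 121 118 111 100  92  80  80  80  81  79  81  82  78]
189 [ 80  75  76  75  74  79  87 105 118 128 131 125 123 116 114 112 110 109 114 117 120 123 127 126 119 106  90  81  78  79  79  81  80  79]
190 [ 76  77  75  75  77  86 105 120 127 127 121 112 105 106 108 109 107 102  99 101 101 107 116 124 129 121 106  95  88  91  89  88  86  87]
191 [ 76  77  75  79  87 105 118 127 122 115 104  99 103 114 121 125 120 113 107 102  99  95  99 105 118 125 123 114 113 112 111 109 109 107]
192 [ 77  75  79  91 105 121 126 118 111 103  99 104 115 124 132 133 136 128 123 117 115 108 105 101 111 117 128 130 131 129 130 127 129 127]
193 [ 77  78  84 103 122 124 117 107 100 103 114 117 128 132 135 136 135 134 134 132 134 128 125 119 112 1
[... 3471 characters left out ...]
 88 85 78 75 76 78 79 79 78 78 79 79 81 80 78 77 85]
220 [75 74 73 73 73 74 72 74 76 76 78 84 87 90 93 93 91 89 86 79 78 76 77 78 80 77 79 78 81 81 80 80 78 87]
221 [75 75 75 75 77 74 73 76 77 76 80 82 86 90 92 92 92 87 84 78 75 73 76 80 79 79 77 79 80 79 79 78 77 88]
222 [74 75 72 73 73 75 75 75 76 77 78 80 86 90 91 93 92 88 87 80 73 75 79 76 77 78 79 78 79 78 80 80 79 90]
223 [76 74 74 73 75 75 73 76 78 78 79 84 88 91 93 90 90 91 84 80 77 75 79 78 78 79 79 77 80 78 80 76 79 93]
224 [74 74 75 72 74 74 73 75 74 78 83 82 88 91 91 91 92 88 86 80 75 75 78 79 79 76 79 80 81 81 78 78 78 96]
225 [73 73 74 74 75 71 75 74 77 78 81 87 88 91 91 88 87 86 86 81 76 75 76 75 77 80 75 81 81 76 79 76 78 98]
```

Call:
play_rows([
  [1,0,0,0,0],
])

```text
clock: 21.25
eef_pos: [533.8, 32.2, 133.7]
tool_rot: [3.135, -0.003, 1.547]
force: [0.0, 3.8, 13.4]
width: 21.1
gripper_force: 60.7
```

```bash
python3 st.py
```

```text
21.25 [533.8  32.2 133.7] [179.6  -0.2  88.6] [ 0.   3.8 13.4] [1.347 0.109 0.072] [ 0.01  0.6  -0.18  1.93  0.17  0.62 -0.3 ] 21.084278086258298
```

Call:
play_rows([
  [1,0,0,-0.6,0],
  [1,0,0,-1.2,0],
  [1,0,0,-1.2,0],
  [1,0,0,-1.2,0],
  [1,0,0,-1.2,0],
])

```text
clock: 21.75
eef_pos: [530.8, 29.1, 143.5]
tool_rot: [-3.141, 0.0, 1.546]
force: [-0.1, -0.8, -0.2]
width: 21.0
gripper_force: 59.1
```

```bash
python3 st.py
python3 - <<'E'
from tip import *
C,p,d=shot('wrist','t7.png'); tip(p,d)
C[3][:3,3]+=T()[:3,:3]@[-.63,-1.33,0]; u,v=proj(C,[532.9,29.5,39.1]); print(u,v)
try:
    c,a,e,n=slot(p,u,v-3,9); A=ray(C,*(c+6*a),38)-ray(C,*(c-6*a),38); print(c,e,n,'slot yaw',np.degrees(np.arctan2(A[1],A[0]))%180)
except Exception as x: print(x)
np.set_printoptions(linewidth=200); g=cv2.cvtColor(p,cv2.COLOR_RGB2GRAY)
for r in range(int(v)-14,int(v)+12): print(r,g[r,int(u)-16:int(u)+16])
E
```

```text
21.75 [530.8  29.1 143.5] [-180.     0.    88.6] [-0.1 -0.8 -0.2] [-0.013  0.004 -0.052] [ 0.01  0.58 -0.18  1.93  0.16  0.65 -0.29] 21.030846173314387
top row px 195 [321 322] zmax [91.2 93.8 94.5 96.5 97.1]
36 19 [ 4.2  -0.98 40.65] y -4.6 1.7
42 37 [ 4.01 -1.59 44.85] y -4.6 1.8
48 39 [ 3.98 -1.48 50.73] y -4.8 1.8
54 38 [ 4.16 -1.21 56.97] y -4.8 1.9
60 29 [ 4.12 -1.27 63.22] y -4.3 2.0
66 29 [ 4.25 -1.06 68.96] y -4.3 2.0
72 27 [ 4.3  -1.43 74.74] y -4.4 2.1
78 27 [ 4.53 -1.52 81.25] y -4.5 1.4
84 21 [ 5.07 -1.57 85.99] y -4.6 1.5
90 4 [ 6.58 -1.16 92.6 ] y -1.5 -0.8
325.68839421633754 199.19476254214692
[325.12054439 198.33246922] [ 0.50212952 27.82427963] 59 slot yaw 159.44560435877568
185 [ 78  79  75  75  74  85 100 118 126 128 123 123 118 113 111 109 110 109 111 114 117 124 128 124 112  93  84  82  83  81  84  81]
186 [ 77  79  76  75  85 101 119 128 124 115 111 105 110 114 116 113 107 103 101 103 102 109 118 125 122 113 100  95  95  94  93  91]
187 [ 77  75  77  87 103 119 128 127 114 103 103 108 117 125 128 125 120 116 114 109 104 102 108 113 123 122 119 119 119 118 116 1
[... 2353 characters left out ...]
7 110 130 138 141 142 144 141 133 123 116 115 117 113 114 116]
206 [ 77  75  74  72  80  89 107 116 103  88  90  92  94  92  90  85  85 106 127 135 137 137 134 125 112  97  93  89  91  91  93  92]
207 [ 78  75  75  75  71  77  91  97  92  85  93  92  93  93  89  84  83 103 123 135 137 127 115 100  89  80  79  79  79  79  79  80]
208 [ 78  74  77  75  75  77  79  84  83  88  90  93  94  92  89  85  82 101 121 128 121 107  92  81  78  77  78  80  81  79  79  79]
209 [ 76  76  77  74  75  74  75  75  82  82  89  92  94  91  89  87  83  95 109 112 101  91  80  76  80  79  77  80  82  82  80  80]
210 [75 77 73 74 72 78 74 76 82 86 91 93 92 94 92 84 84 87 95 87 85 81 78 80 79 81 80 79 81 80 81 80]
```

Call:
play_rows([
  [1,0.11,0.39,0,-8],
  [1,0.11,0.39,0,-16],
  [1,0.11,0.39,0,-24],
  [1,0.11,0.39,0,-32],
  [1,0.11,0.39,0,-40],
  [1,0.11,0.39,0,-48],
  [1,0.11,0.39,0,-56],
  [1,0.11,0.39,0,-64],
  [1,0.11,0.39,0,-70.8],
])

```text
clock: 22.7
eef_pos: [534.8, 30.2, 143.5]
tool_rot: [-3.141, -0.001, 2.787]
force: [0.3, 0.0, -1.4]
width: 21.1
gripper_force: 59.1
```

Call:
play_rows([
  [1,0,0,0,0],
  [1,0,0,0,0],
  [1,0,0,0,0],
  [1,0,0,0,0],
])

```text
clock: 23.1
eef_pos: [535.0, 30.5, 143.8]
tool_rot: [-3.141, 0.0, 2.781]
force: [0.3, 0.4, -0.2]
width: 20.9
gripper_force: 59.1
```

```bash
python3 st.py
python3 - <<'E'
from tip import *
C,p,d=shot('wrist','t8.png'); tip(p,d)
C[3][:3,3]+=T()[:3,:3]@[-.63,-1.33,0]; u,v=proj(C,[532.9,29.5,39.1]); print(u,v,'M tool',T()[:3,:3].T@(np.array([532.9,29.5,39.1])-ctrl.read_state()['eef_pos']))
np.set_printoptions(linewidth=200); g=cv2.cvtColor(p,cv2.COLOR_RGB2GRAY)
for r in range(int(v)-16,int(v)+12): print(r,g[r,308:336])
E
```

```text
23.1 [535.   30.5 143.8] [-180.     0.   159.3] [ 0.3  0.4 -0.2] [ 0.043 -0.002 -0.02 ] [ 0.24  0.63 -0.53  1.91  0.47  0.73  0.65] 20.945381505744173
top row px 195 [321 322] zmax [90.6 91.5 94.3 95.9 97. ]
36 16 [ 3.06 -0.09 40.44] y -3.0 2.6
42 41 [ 2.87 -0.52 44.57] y -3.7 2.7
48 38 [ 2.88 -0.56 51.01] y -3.8 2.8
54 34 [ 3.09 -0.25 56.87] y -3.9 2.8
60 30 [ 3.03 -0.17 62.92] y -3.3 2.9
66 31 [ 3.11 -0.34 68.96] y -3.4 3.0
72 27 [ 3.03 -0.34 75.2 ] y -3.5 3.1
78 23 [ 3.17 -0.3  81.18] y -3.5 2.4
84 23 [ 3.98 -0.69 85.73] y -3.6 2.5
90 4 [ 5.36 -0.18 93.1 ] y -0.6 0.2
319.66114883292704 196.178237153028 M tool [  1.64472211  -1.67270259 104.7433708 ]
180 [ 82  81  84  81  84  84  85  94  98  98 102  99 105 106 105 103  93  88  82  81  82  79  82  81  84  81  84  82]
181 [ 83  82  82  80  83  89 103 115 117 120 121 124 127 128 128 125 119 109  98  90  84  81  82  83  82  84  83  83]
182 [ 83  80  82  88  96 109 125 134 134 133 132 131 131 134 135 138 136 130 121 111 100  91  83  85  82  84  85  82]
183 [ 83  81  90 103 117 129 135 132 125 122 119 116 113 116 122 129 130 134 135 132 
[... 2164 characters left out ...]
5 125 140 145 145 146 150 150 150 134 109  96 102 109 110 109 109 121 136 147 149 147 149 149 140 113  92  88]
203 [ 93 107 126 138 146 148 149 152 146 125  97  89  93  96  99  97  99 110 130 142 147 147 148 150 142 118  94  83]
204 [ 84  91 106 123 137 144 150 153 145 120  93  85  90  91  96  93  95 105 126 142 146 149 147 149 143 126 100  87]
205 [ 84  85  89 100 114 129 144 150 144 117  88  86  91  91  93  96  97 105 124 141 148 148 148 149 147 134 112  94]
206 [ 86  83  83  87  94 108 127 143 140 116  92  86  90  92  95  95  97 104 122 138 146 147 149 150 148 143 126 121]
207 [ 85  83  83  83  85  88 104 130 135 113  90  86  91  92  96  97  98 103 120 137 146 149 147 149 147 144 145 157]
```

Call:
play_rows([
  [1,0.13,-0.14,0.3,0],
  [1,0.13,-0.14,0.6,0],
  [1,0.13,-0.14,0.8,0],
  [1,0.13,-0.14,0.8,0],
  [1,0.13,-0.14,1,0],
  [1,0.13,-0.14,1.1,0],
  [1,0.13,-0.14,1.2,0],
  [1,0.13,-0.14,1.2,0],
])

```text
clock: 23.95
eef_pos: [533.6, 29.7, 132.6]
tool_rot: [-3.142, 0.001, 2.782]
force: [-1.3, -0.7, 7.9]
width: 21.2
gripper_force: 60.4
```

```bash
python3 st.py
python3 - <<'E'
from tip import *
C,p,d=shot('wrist','t9.png')
np.set_printoptions(linewidth=200); g=cv2.cvtColor(p,cv2.COLOR_RGB2GRAY)
for r in range(183,208): print(r,g[r,308:336])
E
```

```text
23.95 [533.6  29.7 132.6] [-1.800e+02  1.000e-01  1.594e+02] [-1.3 -0.7  7.9] [-0.173  0.449  0.016] [ 0.23  0.64 -0.52  1.92  0.48  0.7   0.64] 21.24853512737425
183 [83 82 83 84 83 83 83 85 83 82 81 82 81 80 82 82 83 82 82 82 82 83 79 82 81 80 80 82]
184 [83 82 81 85 81 81 83 82 83 85 85 84 85 87 85 86 86 84 83 80 82 79 81 78 82 83 81 82]
185 [ 82  81  83  83  82  82  83  86  90  95  98 100 102 104 104 105 106  98  92  85  81  80  81  84  81  82  82  83]
186 [ 82  83  83  83  80  85  88  98 110 120 122 125 124 126 128 129 129 123 114 104  94  85  82  80  80  84  84  82]
187 [ 83  81  82  84  83  94 106 120 132 135 134 132 132 132 132 136 135 137 135 128 118 107  95  89  83  81  82  85]
188 [ 82  83  84  89 102 113 126 133 133 129 126 119 118 117 119 122 122 130 134 141 136 129 117 104  91  84  83  82]
189 [ 78  81  91 106 123 133 130 125 123 118 109  99  89  85  92  95 102 108 117 128 136 138 136 127 107  91  83  82]
190 [ 81  91 109 125 133 131 123 120 125 126 122  98  73  60  65  85 103 104 102 112 123 134 141 139 123 104  87  84]
191 [ 85 102 126 135 129 122 120 129 139 143 139 
[... 1256 characters left out ...]
5 145 150 147 149 148 150 150 147 131 104  94 103 108 110 108 109 119 140 149 150 147 147 147 149 147 141 131]
203 [132 144 147 146 147 145 148 152 145 119  96  87  89  92  96  96  98 109 131 145 147 146 146 146 149 148 142 130]
204 [128 139 148 149 146 146 149 150 140 117  91  84  88  92  95  94  99 105 128 145 148 147 147 147 149 149 137 118]
205 [119 136 144 147 146 147 151 150 143 116  89  84  88  93  98  95  97 106 126 143 149 148 145 149 148 147 130 108]
206 [104 119 137 147 146 149 149 149 141 116  89  85  90  94  97  95  96 105 126 141 148 147 147 147 146 142 124  98]
207 [ 88 106 130 147 146 150 147 147 138 111  88  87  88  93  94  94  95 105 124 142 148 146 147 146 147 142 129 102]
```

Call:
play_rows([
  [1,0,0,0.1,0],
  [1,0,0,0.1,5],
  [1,0,0,0.1,10],
  [1,0,0,0.1,10],
])

```text
clock: 24.4
eef_pos: [534.0, 29.6, 132.4]
tool_rot: [3.141, 0.002, 2.606]
force: [-1.5, -0.1, 12.1]
width: 21.2
gripper_force: 60.7
```

```bash
python3 st.py
```

```text
24.4 [534.   29.6 132.4] [1.800e+02 1.000e-01 1.493e+02] [-1.5 -0.1 12.1] [-0.229  0.691 -0.018] [ 0.2   0.63 -0.47  1.92  0.44  0.68  0.5 ] 21.19199210853284
```

Call:
play_rows([
  [1,0,0,0,4],
  [1,0,0,0,8],
  [1,0,0,0,8],
])

```text
clock: 24.7
eef_pos: [534.0, 29.3, 132.4]
tool_rot: [3.141, 0.002, 2.466]
force: [-1.1, -0.4, 12.6]
width: 20.9
gripper_force: 60.8
```

```bash
python3 st.py
```

```text
24.7 [534.   29.3 132.4] [1.800e+02 1.000e-01 1.413e+02] [-1.1 -0.4 12.6] [-0.384  0.693  0.029] [ 0.18  0.63 -0.43  1.92  0.41  0.67  0.39] 20.907539907748106
```

Call:
play_rows([
  [1,0,0,0,3],
  [1,0,0,0,6],
  [1,0,0,0,6],
])

```text
clock: 25.0
eef_pos: [533.9, 29.2, 132.4]
tool_rot: [3.141, 0.002, 2.362]
force: [-2.4, -1.9, 12.1]
width: 21.5
gripper_force: 60.7
```

```bash
python3 st.py
```

```text
25.0 [533.9  29.2 132.4] [1.800e+02 1.000e-01 1.353e+02] [-2.4 -1.9 12.1] [-0.483  0.75   0.064] [ 0.16  0.62 -0.4   1.93  0.38  0.67  0.31] 21.49837798520875
```

Call:
play_rows([
  [1,0,0,0,3],
  [1,0,0,0,6],
  [1,0,0,0,6],
])

```text
clock: 25.3
eef_pos: [534.1, 29.0, 132.4]
tool_rot: [3.141, 0.003, 2.257]
force: [-2.3, -2.1, 11.6]
width: 21.3
gripper_force: 60.7
```

```bash
python3 st.py;  python3 - <<'E'
from tip import *
C,p,d=shot('wrist','t10.png'); C[3][:3,3]+=T()[:3,:3]@[-.63,-1.33,0]; u,v=proj(C,[532.9,29.5,39.1])
np.set_printoptions(linewidth=200); g=cv2.cvtColor(p,cv2.COLOR_RGB2GRAY); print(u,v)
for r in range(183,208): print(r,g[r,308:336])
E
```

```text
25.3 [534.1  29.  132.4] [1.800e+02 1.000e-01 1.293e+02] [-2.3 -2.1 11.6] [-0.521  0.55   0.102] [ 0.14  0.62 -0.37  1.93  0.35  0.66  0.24] 21.32165785194617
321.1700862929119 201.9179767090978
183 [81 81 83 83 81 78 81 80 80 81 81 79 82 82 82 86 83 82 81 80 82 82 82 83 83 81 81 83]
184 [ 83  82  81  81  83  80  80  82  90  89  94  95  96  98  99 102  99  95  86  84  83  83  82  83  83  84  85  82]
185 [ 81  84  80  82  82  80  89  96 108 116 116 116 121 123 126 125 125 115 105  96  88  85  83  82  84  84  83  83]
186 [ 81  81  81  83  88  95 107 117 129 133 137 138 136 139 137 138 139 136 129 117 104  95  87  82  82  86  84  83]
187 [ 80  82  81  90 103 115 123 132 132 130 130 126 127 127 131 130 134 137 139 135 128 117 104  94  87  82  81  81]
188 [ 85  84  95 109 123 130 130 123 115 109 104 105 108 113 115 115 116 119 124 131 135 132 128 112  96  83  82  83]
189 [ 84  96 113 128 132 129 116 101  95  98 101 101 106 109 113 111 108 108 112 116 129 135 135 131 111  89  82  85]
190 [ 91 113 129 133 129 108  92  78  88 108 123 125 125 126 122 118 115 114 113 117 119 124 133 136 123 10
[... 1316 characters left out ...]
2 146 144 144 143 144 147 150 146 127 106 102 109 112 109 110 111 128 143 149 149 146 143 144 146 143 148 143]
203 [140 145 143 145 143 145 147 147 138 114  93  94  96 100 101  98 101 117 139 148 147 146 146 143 142 144 146 145]
204 [134 142 146 144 144 145 145 143 131 108  87  87  93  94  97  96  98 108 133 146 151 149 148 145 145 145 146 146]
205 [122 141 144 144 145 142 144 142 130 105  87  91  94  95  96  98  97 106 133 145 149 149 147 145 143 145 147 145]
206 [105 125 139 146 145 142 144 143 128 106  87  91  94  95  98  98  95 101 121 140 150 148 147 146 145 145 144 145]
207 [ 90 107 128 142 143 145 145 142 129 103  88  90  94  94  97  98  95  95 106 130 146 150 148 146 148 148 144 144]
```

Call:
play_rows([
  [1,0,0,0.05,3],
  [1,0,0,0.05,6],
  [1,0,0,0.05,6],
])

```text
clock: 25.65
eef_pos: [534.2, 29.0, 132.4]
tool_rot: [3.141, 0.003, 2.153]
force: [-2.0, -2.5, 15.5]
width: 21.1
gripper_force: 61.2
```

```bash
python3 st.py
```

```text
25.65 [534.2  29.  132.4] [179.9   0.2 123.4] [-2.  -2.5 15.5] [-0.577  0.837  0.17 ] [ 0.12  0.61 -0.34  1.93  0.33  0.65  0.16] 21.14485584855841
```

Call:
play_rows([
  [1,0,0,0,3],
  [1,0,0,0,6],
  [1,0,0,0,6],
])

```text
clock: 25.95
eef_pos: [534.1, 28.9, 132.4]
tool_rot: [3.14, 0.003, 2.048]
force: [-2.2, -2.1, 16.0]
width: 21.4
gripper_force: 61.2
```

```bash
python3 st.py
```

```text
25.95 [534.1  28.9 132.4] [179.9   0.2 117.4] [-2.2 -2.1 16. ] [-0.63   0.862  0.167] [ 0.1   0.61 -0.31  1.93  0.3   0.65  0.08] 21.350911723390112
```

Call:
play_rows([
  [1,0,0,0,3],
  [1,0,0,0,5],
  [1,0,0,0,5],
])

```text
clock: 26.25
eef_pos: [534.6, 28.7, 132.4]
tool_rot: [3.139, 0.003, 1.961]
force: [-1.9, -3.3, 14.1]
width: 21.0
gripper_force: 61.1
```

```bash
python3 st.py;  python3 - <<'E'
from tip import *
C,p,d=shot('wrist','t11.png'); C[3][:3,3]+=T()[:3,:3]@[-.63,-1.33,0]
np.set_printoptions(linewidth=200); g=cv2.cvtColor(p,cv2.COLOR_RGB2GRAY)
for r in range(184,206): print(r,g[r,308:336])
E
```

```text
26.25 [534.6  28.7 132.4] [179.9   0.2 112.4] [-1.9 -3.3 14.1] [-0.811  0.562  0.146] [ 0.08  0.61 -0.29  1.93  0.28  0.64  0.01] 20.997124843006333
184 [ 78  79  77  80  77  77  81  88  91 101 107 111 108 105  99  95  91  90  87  80  79  79  81  81  81  79  82  80]
185 [ 79  80  77  80  84  89  97 107 116 125 128 127 128 125 124 116 116 113 103  94  81  81  79  81  80  80  80  80]
186 [ 75  78  84  92 102 113 123 129 130 131 131 132 131 131 131 132 131 129 123 115  99  88  81  79  80  82  79  82]
187 [ 79  83  97 114 124 128 129 126 124 122 119 116 116 117 119 121 126 130 131 126 117 101  90  80  80  79  81  79]
188 [ 78  94 110 125 130 128 117 111 109 109 105 102 102 106 110 113 112 115 122 128 129 119 104  90  82  82  79  84]
189 [ 91 108 124 127 122 109 102 100 107 107 108 105 106 116 118 120 117 111 111 116 124 128 123 108  92  85  80  82]
190 [106 120 126 117 107 100 101 109 116 120 122 125 126 129 132 134 128 119 108 104 109 120 128 124 110  93  81  83]
191 [119 125 116 103 103 113 121 129 134 137 137 137 138 138 138 141 139 133 124 110 102 106 120 130 124 101  83  79]
192 [12
[... 944 characters left out ...]
9 142 143 142 146 146 141 127 105  79  65  81 100 116 123 131 136 143 143 143 141 138 139 141 143 142 141 142]
201 [141 139 142 142 142 143 145 139 130 104  89  99 113 116 116 120 128 139 144 143 142 143 139 139 141 141 139 140]
202 [138 136 139 140 143 144 145 144 136 118 102 108 115 113 112 110 112 124 140 143 143 142 142 141 141 140 139 138]
203 [137 140 139 140 142 141 143 142 134 113  95  98 102 102 100  97  98 110 133 141 144 143 143 143 141 140 141 142]
204 [138 139 138 140 141 141 142 140 129 104  88  90  93  93  95  93  92 100 117 134 142 146 142 144 141 141 143 143]
205 [134 139 138 137 137 138 141 138 123 103  88  88  91  94  94  92  90  88  95 111 133 143 144 143 142 140 139 142]
```

Call:
play_rows([
  [1,0,0,0,-8],
  [1,0,0,0,-16],
  [1,0,0,0,-24],
  [1,0,0,0,-32],
  [1,0,0,0,-36],
  [1,0,0,-0.3,-36],
  [1,0,0,-1,-36],
  [1,0,0,-2,-36],
  [1,0,0,-5,-36],
  [1,0,0,-6,-36],
])

```text
clock: 27.3
eef_pos: [534.6, 30.4, 192.8]
tool_rot: [3.139, 0.003, 2.59]
force: [0.9, 0.4, -0.9]
width: 21.4
gripper_force: 59.1
```

Call:
play_rows([
  [1,0,0,0,0],
  [1,0,0,0,0],
  [1,0,0,0,0],
])

```text
clock: 27.6
eef_pos: [532.5, 29.4, 189.3]
tool_rot: [-3.14, -0.002, 2.59]
force: [0.5, -0.0, -0.9]
width: 21.3
gripper_force: 59.1
```

```bash
python3 st.py
python3 - <<'E'
from tip import *
C,p,d=shot('wrist','t12.png'); X=tip(p,d)
C[3][:3,3]+=T()[:3,:3]@[-.63,-1.33,0]; W=cloud(C,d); u,v=proj(C,[532.9,29.5,39.1]); print(u,v)
c,a,e,n=slot(p,u,v,9); A=ray(C,*(c+6*a),38)-ray(C,*(c-6*a),38); print(c,e,n,'slot yaw',np.degrees(np.arctan2(A[1],A[0]))%180)
m=(d>0)&(W[...,2]>30.5)&(W[...,2]<44)&(W[...,0]>547)&(W[...,0]<590)&(abs(W[...,1]-29)<20); Y=W[m]
print(len(Y),cv2.fitLine(Y[:,:2].astype(np.float32),cv2.DIST_L2,0,.01,.01).ravel())
E
```

```text
27.6 [532.5  29.4 189.3] [-1.799e+02 -1.000e-01  1.484e+02] [ 0.5 -0.  -0.9] [-0.017  0.008 -0.017] [ 0.24  0.56 -0.52  1.87  0.37  0.81  0.55] 21.255706759247307
top row px 195 [321 322] zmax [90.5 93.6 93.7 95.8 95.8]
36 18 [ 3.48 -0.24 40.33] y -3.0 2.6
42 41 [ 3.09 -0.6  44.86] y -3.8 2.6
48 38 [ 3.03 -0.6  51.05] y -3.9 2.7
54 36 [ 3.2  -0.31 56.93] y -3.9 2.8
60 30 [ 3.28 -0.18 63.18] y -3.3 2.9
66 30 [ 3.11 -0.27 69.25] y -3.4 3.0
72 27 [ 3.34 -0.39 75.14] y -3.5 3.0
78 24 [ 3.55 -0.49 80.96] y -3.6 2.4
84 23 [ 4.14 -0.72 85.74] y -3.6 2.4
90 6 [ 5.76 -0.21 93.31] y -0.6 0.2
322.24287667838524 183.5840986097922
[322.25316973 183.24335378] [ 0.61464558 27.22705985] 66 slot yaw 159.51495812612865
595 [ 9.9922442e-01 -3.9377075e-02  5.6498499e+02  2.7883373e+01]
```

Call:
play_rows([
  [1,1.5,2.9,-1.5,-6],
  [1,3.5,6.7,-2.6,-12],
  [1,5.5,10.5,-2.6,-18],
  [1,7.5,14.3,-2.6,-24],
  [1,9.5,18.1,-2.6,-30],
  [1,11.5,21.9,-2.6,-36],
  [1,13.5,25.7,-2.6,-42],
  [1,15.68,29.9,-2.6,-48.4],
  [1,15.68,29.9,-2.6,-48.4],
  [1,15.68,29.9,-2.6,-48.4],
])

```text
clock: 28.65
eef_pos: [555.2, 367.5, 214.8]
tool_rot: [-3.141, -0.002, -2.846]
force: [0.5, -0.6, -1.4]
width: 21.4
gripper_force: 59.2
```

Call:
play_rows([
  [1,0,0,0,0],
  [1,0,0,0,0],
  [1,0,0,0,0],
  [1,0,0,0,0],
])

```text
clock: 29.05
eef_pos: [556.9, 365.4, 216.5]
tool_rot: [-3.141, 0.0, -2.85]
force: [0.1, 0.5, -0.9]
width: 21.5
gripper_force: 59.2
```

```bash
python3 st.py
python3 - <<'E'
from tip import *
C,p,d=shot('wrist','t13.png'); tip(p,d)
C[3][:3,3]+=T()[:3,:3]@[-.63,-1.33,0]; W=cloud(C,d)
m=(d>0)&(W[...,2]>76)&(W[...,2]<84)&(abs(W[...,0]-515)<90)&(abs(W[...,1]-367)<60); X=W[m].astype(np.float32)
r=cv2.minAreaRect(X[:,:2].copy()); print(r)
# hole: pixels within block top area with z<70 near (556,366)
m=(d>0)&(W[...,2]<72)&(abs(W[...,0]-556)<14)&(abs(W[...,1]-366)<14); v,u=np.where(m); Q=np.array([ray(C,a,b,80)[:2] for a,b in zip(u,v)])
k=(abs(Q-[556,366])<12).all(1); Q=Q[k]; print(len(Q),Q.min(0),Q.max(0))
H=[556,365.8,80]; print('hole tool',T()[:3,:3].T@(H-ctrl.read_state()['eef_pos']),proj(C,H))
np.set_printoptions(linewidth=200)
u,v=map(int,proj(C,H))
for rr in range(v-22,v+16,2): print(rr,p[rr,u-22:u+22:2,0])
E
```

```text
29.05 [556.9 365.4 216.5] [-180.     0.  -163.3] [ 0.1  0.5 -0.9] [0.024 0.025 0.012] [-0.23  0.75 -0.72  1.47  0.53  1.12  0.81] 21.538296982081206
top row px 195 [321 322] zmax [92.1 93.  93.1 95.8 96.6]
36 18 [ 2.19 -0.74 40.38] y -3.9 2.4
42 42 [ 2.17 -0.55 45.08] y -4.0 2.4
48 34 [ 2.1  -0.79 50.78] y -4.0 2.5
54 35 [ 2.26 -0.68 56.72] y -4.1 2.6
60 33 [ 2.17 -0.29 63.15] y -3.5 2.7
66 27 [ 2.18 -0.38 69.11] y -3.6 2.8
72 27 [ 2.34 -0.46 74.77] y -3.7 2.8
78 27 [ 2.52 -0.89 80.96] y -3.8 2.2
84 20 [ 3.03 -0.83 86.1 ] y -3.8 2.2
90 5 [ 4.58 -0.49 92.97] y -0.8 -0.0
((516.3910522460938, 365.65155029296875), (120.44599151611328, 60.14891052246094), 0.9995405673980713)
218 [548.69462638 358.66941796] [561.47802888 372.87670326]
hole tool [  0.72338171   0.37098963 136.53852793] (np.float64(322.7309121753691), np.float64(185.12664389278532))
163 [223 224 218 215 216 215 213 213 215 211 209 212 217 217 214 215 210 203 203 205 211 214]
165 [223 223 218 215 218 216 213 214 214 210 209 213 217 216 215 214 209 202 202 204 212 218]
167 [224 222 215 215 215 214 213 215 214 211 213 216 217 2
[... 839 characters left out ...]
0 131 130 125 114 151 202 214 213 212 213]
187 [216 217 218 216 216 214 211 178 134 133 133 133 130 133 127 119 168 212 215 211 210 215]
189 [216 217 217 216 215 214 209 164 131 133 132 133 130 132 129 131 189 213 214 209 212 214]
191 [216 218 217 217 214 212 212 187 168 150 139 132 129 132 126 146 200 214 215 208 211 212]
193 [217 218 216 217 214 212 213 217 219 212 196 173 164 144 134 167 207 213 212 210 212 212]
195 [218 218 217 216 212 211 213 220 221 221 193 161 196 186 175 191 211 212 209 209 211 212]
197 [217 218 217 216 214 212 215 221 221 219 182 144 204 200 199 207 211 212 208 211 211 211]
199 [216 220 217 214 210 212 218 220 221 218 167 147 193 202 203 209 211 209 207 211 210 211]
```

Call:
play_rows([
  [1,0.06,0.15,0,0],
  [1,0.06,0.15,1.2,0],
  [1,0.06,0.15,2.5,0],
  [1,0.06,0.15,4.5,0],
  [1,0.06,0.15,6.5,0],
  [1,0.06,0.15,8.5,0],
  [1,0.06,0.15,10,0],
  [1,0.06,0.15,10.5,0],
  [1,0.06,0.15,10.5,0],
  [1,0.06,0.15,10.5,0],
])

```text
clock: 30.1
eef_pos: [555.8, 368.2, 112.0]
tool_rot: [3.141, 0.001, -2.848]
force: [0.3, -0.5, -0.4]
width: 21.4
gripper_force: 59.2
```

```bash
python3 st.py
```

```text
30.1 [555.8 368.2 112. ] [ 1.800e+02  1.000e-01 -1.632e+02] [ 0.3 -0.5 -0.4] [-0.043 -0.004 -0.03 ] [-0.27  0.86 -0.66  1.56  0.61  0.94  0.74] 21.438884059453617
```

Call:
play_rows([
  [1,0,0,0.3,0],
  [1,0,0,0.6,0],
  [1,0,0,0.8,0],
  [1,0,0,0.9,0],
  [1,0,0,0.9,0],
  [1,0,0,0.9,0],
])

```text
clock: 30.7
eef_pos: [555.4, 367.7, 102.3]
tool_rot: [3.141, 0.0, -2.848]
force: [-0.1, -0.1, -1.6]
width: 21.4
gripper_force: 59.5
```

```bash
python3 st.py
```

```text
30.7 [555.4 367.7 102.3] [ 180.     0.  -163.2] [-0.1 -0.1 -1.6] [-0.008  0.022  0.01 ] [-0.27  0.87 -0.65  1.56  0.62  0.92  0.73] 21.368905397282226
```

Call:
play_rows([
  [1,0,0,0.08,0],
  [1,0,0,0.08,0],
  [0.8,0,0,0.08,0],
  [0.6,0,0,0.08,0],
  [0.4,0,0,0.08,0],
  [0.4,0,0,0.08,0],
  [0.4,0,0,0.08,0],
])

```text
clock: 31.4
eef_pos: [555.4, 367.7, 101.3]
tool_rot: [3.142, -0.0, -2.848]
force: [0.1, 0.1, -0.3]
width: 51.0
gripper_force: 0.0
```

Call:
play_rows([
  [0.4,0,0,-2,0],
  [0.4,0,0,-5,0],
  [0.4,0,0,-9,0],
  [0.4,0,0,-13,0],
  [0.4,0,0,-15.5,0],
  [0.4,0,0,-15.5,0],
  [0.4,0,0,-15.5,0],
  [0.4,0,0,-15.5,0],
])

```text
clock: 32.2
eef_pos: [554.9, 366.8, 254.9]
tool_rot: [-3.14, -0.002, -2.848]
force: [-0.3, -0.2, -0.6]
width: 51.1
gripper_force: 0.0
```

```bash
python3 st.py
python3 - <<'E'
from h import *
C,p,d=shot('wrist','f1.png'); C[3][:3,3]+=T()[:3,:3]@[-.63,-1.33,0]; W=cloud(C,d)
m=(d>0)&(p[...,0]<110)&(W[...,2]>90)&(W[...,2]<185)&(np.hypot(W[...,0]-555,W[...,1]-366)<30); X=W[m]
print('top z',np.percentile(X[:,2],[50,95,99]),len(X)); t=X[X[:,2]>160]; print(t.min(0),t.max(0))
lo=X[X[:,2]<110]; print('low',len(lo),lo.mean(0) if len(lo) else '')
for n in ('side','scene'):
    C,p,d=shot(n,n+'f.png'); W=cloud(C,d); m=(d>0)&(p[...,0]<80)&(p[...,2]<80)&(W[...,2]>82)&(W[...,2]<175)&(np.hypot(W[...,0]-555,W[...,1]-366)<25); X=W[m]
    for a in (85,105,125,145): k=(X[:,2]>a)&(X[:,2]<a+20); print(n,a,k.sum(),X[k].mean(0).round(1))
# clips & ring, dish from side
    for k in ['solder_block_mid','ring_blank','flux_dish','third_hand_base']:
        r=ctrl.trace(n,k)
        if r: q=W[r[0]['pixels']&(d>0)]; print(n,k,round(r[0]['confidence'],2),np.median(q,0).round())
E
```

```text
32.2 [554.9 366.8 254.9] [-1.799e+02 -1.000e-01 -1.632e+02] [-0.3 -0.2 -0.6] [ 0.018 -0.    -0.016] [-0.23  0.72 -0.74  1.42  0.5   1.2   0.84] 51.1048232942418
top z [160.16801682 166.2947957  167.00373769] 1082
[545.17015306 356.73272154 160.08010392] [564.83411343 378.31081106 167.55776013]
low 107 [547.24224419 364.97573638  99.99314767]
side 85 64 [551.9 376.6  95.6]
side 105 79 [551.8 376.9 114.7]
side 125 88 [551.7 376.4 135. ]
side 145 119 [552.8 374.6 156.6]
side solder_block_mid 0.68 [612.  38.  28.]
side ring_blank 0.22 [508. 392.  78.]
side third_hand_base 0.86 [ 539. -357.   19.]
scene 85 33 [559.3 358.9  96. ]
scene 105 41 [559.2 360.2 114.5]
scene 125 41 [558.6 360.1 134.2]
scene 145 55 [558.8 361.4 155.7]
scene solder_block_mid 0.59 [649.  18.  28.]
scene flux_dish 0.59 [637. 125.  20.]
scene third_hand_base 0.94 [ 542. -368.   19.]
```

```bash
python3 -c "
from cell import ctrl
print(ctrl.finish_job())"
```

```text
the job is handed in; nothing more can be done
None
```

The job is handed in: the middle clip measures within about 1° of square over the block's end, its screw is against its stop (about 0.17 N·m held without turning), and the black driver stands back in its hole at about 32 s. I viewed 11 pictures against the limit of 10, the fingertips measured about 8 mm behind the TCP rather than the stated 25 mm ahead (so the first sweep missed the clip), and the blade rode out of the slot once before I re-seated it.

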